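Set the arm rest for the next blood donor

ROBOT

A 7-joint arm with a two-finger parallel gripper is mounted at the origin on the work surface. World frame = base frame: x ahead of the robot, y to its left, z up, the work surface at z = 0. Lengths are in mm, angles in rad, forces in N, time in s.
With the tool pointing down it reaches from about 400 to 875 mm from the base axis. Payload 4.4 kg.
Tool frame: the origin (TCP) lies at the very end of the fingers, on their centre line; the grasp point (between the pads) lies 19 mm behind it; y points along the fingers, z is the direction in which the jaws open and shut, and the axes are right-handed (so a half turn about y gives the same grasp; the last joint's range is limited). The gripper opens to 85 mm and grips with 20 to 120 N. Pads are 22 mm wide; open, the fingers measure 114 mm over their backs; the gripper's body (76 mm by 85 mm) begins 54 mm behind the grasp point. The pads swing forward as they close: fully open they stand 13 mm farther back than shut.
Start: joints at [-1.296, 0.628, 0.038, 1.517, -0.027, 0.996, -0.02], TCP at [217.234, 612.64, 231.313] pointing down, gripper open.
Joint ranges: [-3.06, 3.06], [-0.37, 2.12], [-1.25, 1.32], [0.18, 2.47], [-1.1, 4.24], [0.23, 1.98], [-2.94, 2.94]. Speed limits (rad/s): [2.57, 2.57, 3.14, 3.14, 3.14, 3.14, 3.14].

INTERFACE

Orientations are given as [roll, pitch, yaw] about the fixed x, y, z axes, in that order (R = Rz(yaw) Ry(pitch) Rx(roll)).
In Python, from cell import read_state, get_image, finish_job gives the robot as it stands. The module is installed in compiled form; this text tells all that it offers.
- The arm moves only by the tool servo_tool, never from a script. Its argument "increments" is a list of rows, each an object of numbers: "dx", "dy", "dz": the shift along the world's x, y, z in cm; "ax", "ay", "az": the turn, a rotation vector about the world's x, y, z in rad; "claw": the closure, from -1 (fully open) to 1 (shut). A call has 1 to 8 rows; each row is the pose to reach, as a shift and turn from the pose commanded when the call began; what a row does not reach only later rows make up. A row lasts 1/12 s, in which the tool goes at most 41.7 mm and 7.16 degrees, less where a joint would pass 70% of its speed; a pose out of reach is approached as far as the arm can. A call with a gripper value outside its range is refused whole. The fingers move at their own pace and stop on an object; the grip force is fixed at half the most. Time passes only in rows, so rows that repeat a pose let the fingers close. It gives the time, the measured TCP pose, the force and the opening at its end, in the units of the state.
- read_state(): the state, without advancing time (a new reading comes with each control period).
- get_image(name): name is "scene" or "top"; returns a dict with "color" (400x640x3 uint8, red, green, blue), "fov_y" (degrees; the focal length in pixels is half the picture's height over the tangent of half this angle, whatever the lens; pixels are square), "cx", "cy" (the principal point, pixels), "k1" (the pictures are not rectified: a ray, as slopes to the right and down, at radius r is drawn at 1 + k1 r^2 times it, then the intrinsics apply), "R" (3x3) and "t" (3): a world point X has camera coordinates R X + t. Camera axes: x right, y down, z forward; pixel columns grow to the right and rows downward; lengths in mm; the calibration is good to about 2 mm. A picture is of the moment at which its call begins. There is no depth.
- finish_job(): hands the job in, once; it reports no verdict.
The state is a dict: "clock": time; "qpos": joint angles; "qd": joint speeds; "tau": joint torques, N m; "eef_pos": TCP position; "tool_rot": TCP orientation; "force": force on the tool from outside, world axes, zero at the start; "torque": the same for the moment, N m; "width": finger opening in mm.
Only numpy, scipy, OpenCV 4.12 (cv2) and the standard library are available. Lean on these libraries where they do the work, as an engineer would, in place of code of your own. Each camera call takes 0.05 s, during which the arm holds its last target.

TASK

Get the arm rest ready for the next blood donor: raise it exactly four clicks from where it stands now and let it come to rest on its pawl. Lay in its recess the one of the three elbow bolsters that fits it, fully down and not dropped in, and leave the other two bolsters on the table. Do not push the other things on the table about.

Things in the scene. Friction and masses are not known exactly. Their poses are not given: they have to be found in the camera images.
- armrest (a joint): Height of the arm rest on its ratchet column, m: 0 in the lowest notch, growing upwards; a notch every 0.010, the highest at 0.090; top stop 0.102. Starts in one of the five lowest (0 to 0.040). Lifting takes 10 to 17 N. The pawl clicks in about 1.5 mm above each notch; let go there, the rest sinks onto the pawl and stands in that notch. It cannot go lower unless the pawl is released.
- lift_handle (a point): Middle of the arm rest's lift handle: level black bar, 16 mm diameter, 100 mm clear between its two steel arms, across the wrist end. x along the bar, y away from the rest along its length (to the robot's left within 20 degrees), z up. It stands 37 mm clear of the rest's end; below it only the table, 160 mm lower in the lowest notch. The pad's sides rise 33 mm above the bar's centre.
- recess (a point): Centre of the floor of the arm rest's bolster recess, at the end away from the handle: 135 (x) by 63 mm (y), 12 mm deep, open above. Axes as lift_handle, which is at (0, 0.2325, 0.002) m in this frame. Its rim is level with the forearm pad on its +y side; the pad's raised sides begin 46 mm beyond the recess and rise 23 mm above the rim. Moves up with the rest.
- pawl (a joint): Angle of the spring pawl at the top of the mast, rad: 0 = fully in behind a tooth, about 0.12 = pushed out by a tooth's edge, 0.45 = stop. Its spring closes it.
- release_paddle (a point): Top of the red release paddle of the pawl (24 x 34 mm), beside the rest on the side away from the robot, about 90 mm above the table. Pressing it down (about 2 N, 10 to 20 mm) swings the pawl out, once the weight of the rest is taken off it, and the rest can then be lowered. Needed only if the rest was raised too far.
- bolster_small_mid (a point): Centre (half-way up) of the small elbow bolster: firm teal block with rounded edges, 105 (its x) x 44 (y) x 45 mm high (z), lying flat on the table. 0.14 kg. Too small for the recess.
- stand: Base of the arm rest: grey plate 170 x 220 mm with a white mast, heavy, does not shift. Origin: centre of its underside, on the column's axis; axes as lift_handle. The rest above it is a white shell, 148 (x) x 225 mm (y), with a dark teal forearm pad.
- bolster_medium_mid (a point): Centre of the medium elbow bolster: the same kind of block, 130 (its x) x 58 (y) x 55 mm high (z), 0.24 kg, with lower edges drawn in 4 mm. It fits the recess with 2.5 mm of play on every side. It may go in either way round. Grasp it across its 58 mm width with the fingertips at least 14 mm above its underside, so that they stay above the rim.
- bolster_large_mid (a point): Centre of the large elbow bolster: the same kind of block, 152 (its x) x 70 (y) x 64 mm high (z), 0.38 kg. Does not go into the recess.
- rack_purple: Aluminium tube rack (124 x 234 mm, 66 mm high) with purple-capped tubes standing to 116 mm; loose bystander. Origin: centre of its underside.
- rack_red: Aluminium tube rack (102 x 234 mm, 66 mm high) with red-capped tubes standing to 116 mm; loose bystander. Origin: centre of its underside.
- swab_tray: White tray 110 x 160 mm, 32 mm high, with swab packs; loose bystander. Origin: centre of its underside.
- tape_roll: White roll of tape, 84 mm across, 25 mm high, lying flat; loose bystander. Origin: centre of its underside.
- gel_bottle: Hand gel bottle, 64 mm across, 160 mm high; loose bystander. Origin: centre of its underside.
- glove_box: Pale blue glove box 130 x 240 mm, 75 mm high; loose bystander. Origin: centre of its underside.
- bolster_medium: The medium bolster itself (its origin is the centre of its underside; axes as at bolster_medium_mid).
Mind the look-alikes: they are no part of the job. What is shaped like the part that bears bolster_large_mid but red is not meant.

How it is judged:
By the outcome, as a careful person would: the job done as asked, in the order asked, and still so for the second after the job is handed in, with the robot touching nothing.
It also fails if it takes over 53 s, if anything falls off the work surface, if the arm or the gripper's body presses on something with over 40 N, if the wrist force passes 120 N, or if a joint passes its speed limit or range.

## Working session

There is one attempt and no reset: what is moved stays moved. The work goes in short steps, Python scripts to look and compute and a tool call to move; the robot and the scene stay as the last step left them, time stands still between calls to the robot, and variables do not carry over. Pictures are saved under pics/ and viewed, and the job is handed in when it is done.

Besides the shell and the picture viewer there is one more tool, called after "Emit:" in YAML: its name, and indented under it one key for each argument. servo_tool: Moves the arm, as the interface text tells. Its arguments: {"type":"object","properties":{"increments":{"type":"array","items":{"type":"object","properties":{"dx":{"type":"number"},"dy":{"type":"number"},"dz":{"type":"number"},"ax":{"type":"number"},"ay":{"type":"number"},"az":{"type":"number"},"claw":{"type":"number"}}}}},"required":["increments"]}

```bash
mkdir -p pics; cat > h.py <<'E'
import numpy as np, cv2
from cell import read_state,get_image,finish_job
def K(im):
    h,w=im["color"].shape[:2]; f=h/2/np.tan(np.radians(im["fov_y"]/2)); return f
def shot(name,fn):
    im=get_image(name); cv2.imwrite("pics/"+fn,im["color"][:,:,::-1]); 
    import pickle; pickle.dump(im,open("pics/"+fn+".pkl","wb")); return im
def load(fn):
    import pickle; return pickle.load(open("pics/"+fn+".pkl","rb"))
def proj(im,X):
    X=np.atleast_2d(X).astype(float); c=X@np.array(im["R"]).T+np.array(im["t"])
    s=c[:,:2]/c[:,2:]; r2=(s**2).sum(1,keepdims=True); s=s*(1+im["k1"]*r2)
    return s*K(im)+np.array([im["cx"],im["cy"]])
def ray(im,p):
    d=(np.array(p,float)-[im["cx"],im["cy"]])/K(im); s=d.copy()
    for _ in range(50): s=d/(1+im["k1"]*(s@s))
    R=np.array(im["R"]); return -R.T@np.array(im["t"]), R.T@np.array([s[0],s[1],1])
def atz(im,p,z):
    o,d=ray(im,p); return o+d*(z-o[2])/d[2]
def tri(a,p,b,q):
    o1,d1=ray(a,p);o2,d2=ray(b,q); d1/=np.linalg.norm(d1);d2/=np.linalg.norm(d2)
    A=np.stack([d1,-d2],1); s=np.linalg.lstsq(A,o2-o1,rcond=None)[0]
    x=o1+d1*s[0];y=o2+d2*s[1]; return (x+y)/2,np.linalg.norm(x-y)
E
python3 - <<'E'
from h import *
for n in ("scene","top"):
    im=shot(n,n+"0.png"); print(n,im["fov_y"],im["cx"],im["cy"],im["k1"],np.round(-np.array(im["R"]).T@im["t"]),np.round(im["R"],3))
print(read_state())
E
```

```text
scene 55.88719510872001 319.74863104322213 201.92603103664194 0.022894824226186432 [1151. -792. 1148.] [[ 0.746  0.666 -0.002]
 [ 0.477 -0.536 -0.696]
 [-0.465  0.518 -0.718]]
top 44.163934585493436 322.8914285426894 198.98349624523132 -0.10566712628723979 [ 277.  -45. 1771.] [[ 0.026 -1.     0.013]
 [-0.992 -0.027 -0.124]
 [ 0.124 -0.01  -0.992]]
{'clock': 0.1, 'qpos': array([-1.29582481,  0.62923658,  0.03844497,  1.51827852, -0.02700316,
        0.9962578 , -0.01999413]), 'qd': array([-0.00145241, -0.00063512,  0.00092097, -0.00205046,  0.00012391,
        0.00052674,  0.00065361]), 'tau': array([ 3.80747209e-03, -5.64540017e+01,  1.23070121e+00, -1.93976122e+01,
        1.12754584e-02,  5.41772650e-03, -5.53480142e-07]), 'eef_pos': array([217.025908  , 612.11551849, 230.48871266]), 'tool_rot': array([-1.57245866e+00, -1.31429371e-05, -3.40767767e-01]), 'force': array([-0.1109255 , -0.23275991,  0.44928306]), 'torque': array([0.03281038, 0.03595627, 0.02325342]), 'width': 85.4235281857384}
```

View pics/scene0.png

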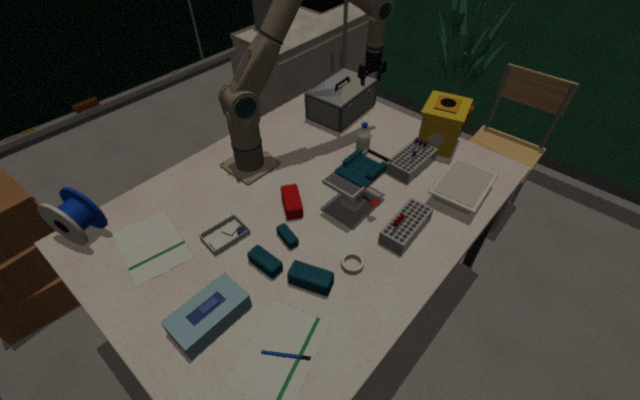

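View pics/top0.png

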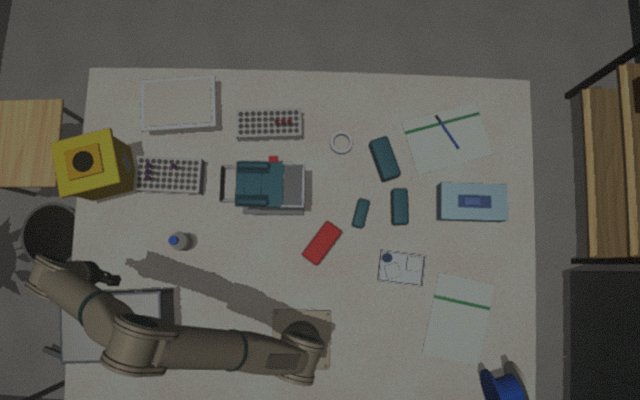

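```bash
python3 - <<'E'
from h import *
a=load("top0.png")["color"][:,:,::-1]; b=load("scene0.png")["color"][:,:,::-1]
def g(x): return np.clip((x/255.)**0.6*255,0,255).astype(np.uint8)
cv2.imwrite("pics/t_rest.png",g(cv2.resize(a[140:225,200:325],None,fx=6,fy=6,interpolation=cv2.INTER_CUBIC)))
cv2.imwrite("pics/t_bol.png",g(cv2.resize(a[125:275,295:430],None,fx=4,fy=4,interpolation=cv2.INTER_CUBIC)))
cv2.imwrite("pics/s_rest.png",g(cv2.resize(b[130:230,310:430],None,fx=6,fy=6,interpolation=cv2.INTER_CUBIC)))
cv2.imwrite("pics/s_bol.png",g(cv2.resize(b[180:310,230:380],None,fx=4.5,fy=4.5,interpolation=cv2.INTER_CUBIC)))
E
```

```text
(no output)
```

View pics/t_rest.png

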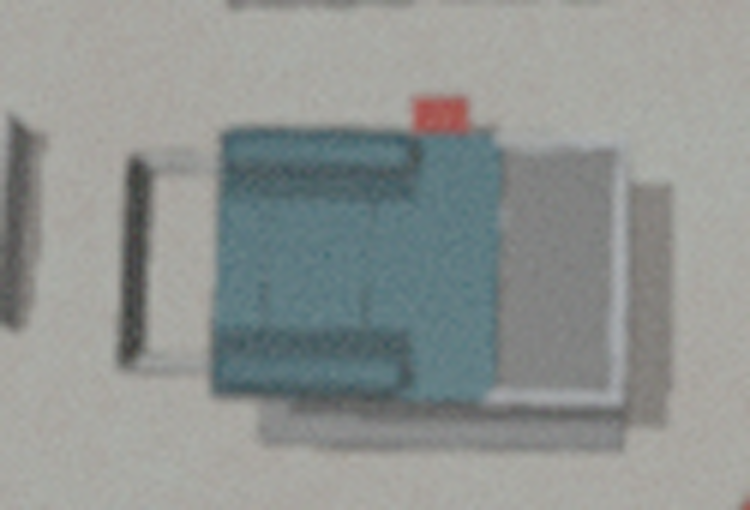

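View pics/t_bol.png

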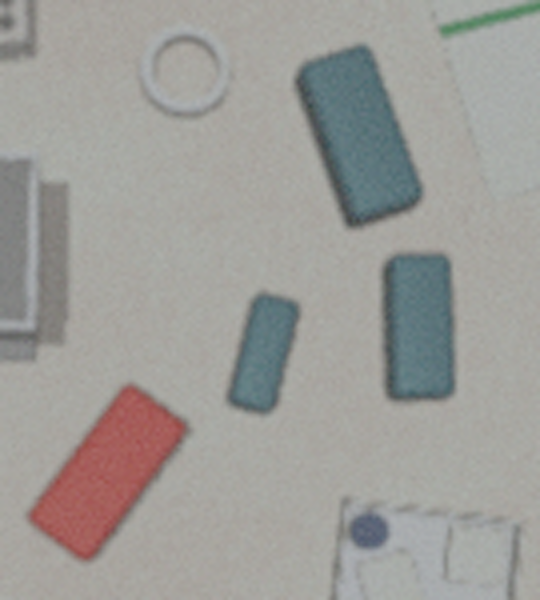

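View pics/s_rest.png

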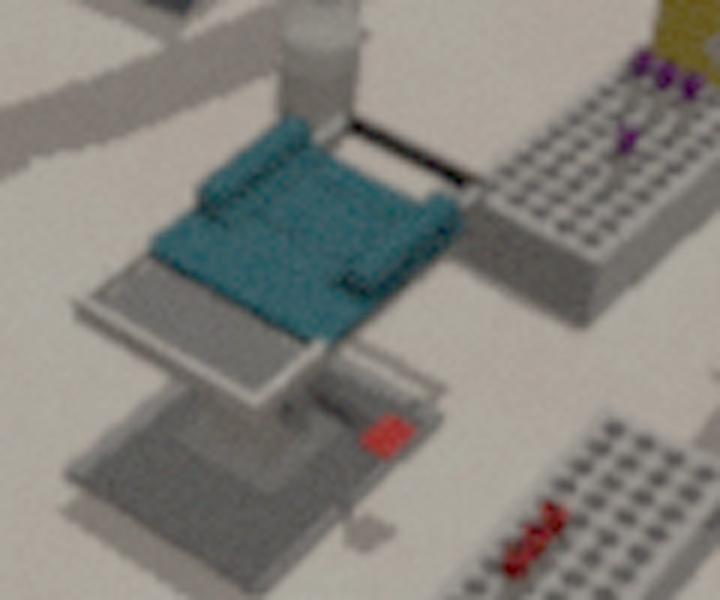

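View pics/s_bol.png

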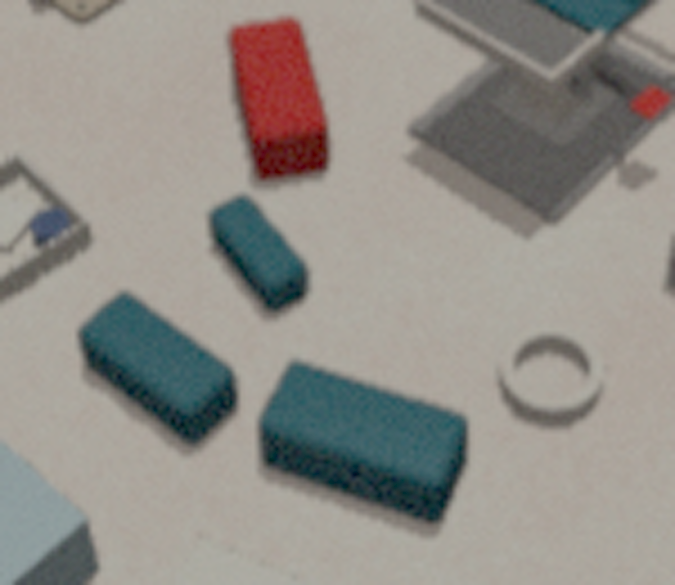

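```bash
cat > fit.py <<'E'
from h import *
from scipy.optimize import least_squares, minimize
def box(p,dx,dy,z0,z1,ins=0):
    x,y,a=p; c,s=np.cos(a),np.sin(a)
    P=[]
    for z,i in ((z0,ins),(z1,3),(z1-6,0),(z0+10,0)):
        for sx in(-1,1):
            for sy in(-1,1):
                X=sx*(dx/2-i);Y=sy*(dy/2-i);P.append([x+c*X-s*Y,y+s*X+c*Y,z])
    return np.array(P)
def softmask(im,roi):
    c=im["color"].astype(float); m=(((c[:,:,2]-c[:,:,0]))>12)
    o=np.zeros(m.shape,np.uint8); x0,y0,x1,y1=roi
    o[y0:y1,x0:x1]=m[y0:y1,x0:x1]; return o
def hull_m(im,P,S=8):
    h=cv2.convexHull(((proj(im,P)+0.5)*S).astype(np.float32)).astype(np.int32)
    H,W=im["color"].shape[:2]; m=np.zeros((H*S,W*S),np.uint8); cv2.fillConvexPoly(m,h,255)
    return cv2.resize(m,(W,H),interpolation=cv2.INTER_AREA)/255.
E
python3 - <<'E'
from fit import *
T=load("top0.png");S=load("scene0.png")
# medium block
mt=softmask(T,(386,182,414,230));ms=softmask(S,(243,240,286,282))
print(mt.sum(),ms.sum())
def cost(p,verbose=0):
    q=[p[0],p[1],p[2]]; P=box(q,130,58,0,55,4)
    a=abs(hull_m(T,P)-mt).sum();b=abs(hull_m(S,P)-ms).sum(); 
    return (a,b) if verbose else a+b
p0=atz(T,(400,206.5),55)
r=None
for rt in (1,):
    r=minimize(cost,[p0[0],p0[1],0],method="Nelder-Mead",options=dict(initial_simplex=[[p0[0]+a,p0[1]+b,c] for a,b,c in((0,0,0),(15,0,.05),(0,15,-.05),(-10,-10,.1))],xatol=.05,fatol=.02))
print("medium",r.x,cost(r.x,1))
for nm,im,m in(("top",T,mt),("scene",S,ms)):
    f=lambda p:abs(hull_m(im,box(p,130,58,0,55,4))-m).sum()
    q=minimize(f,r.x,method="Nelder-Mead",options=dict(initial_simplex=[r.x+np.array(d) for d in((0,0,0),(5,0,.03),(0,5,-.03),(-4,-4,.03))]))
    print(nm,q.x,q.fun)
# rest
pts=[((74,-37.5,12),(304.7,163.7),(353,197.2)),((-74,-37.5,12),(304.2,207.5),(322.5,180.8)),
((50,232.5,2),(223.2,166.7),(388.3,160.5)),((-50,232.5,2),(221,200.3),(369.2,150.5))]
M=np.array([p[0] for p in pts],float);tp=np.array([p[1] for p in pts]);sp=np.array([p[2] for p in pts])
def W(p):
    x,y,z,a=p;c,s=np.cos(a),np.sin(a)
    return M@np.array([[c,s,0],[-s,c,0],[0,0,1]])+[x,y,z]
res=lambda p:np.r_[(proj(T,W(p))-tp).ravel(),(proj(S,W(p))-sp).ravel()]
p0=atz(T,(293,185),160)
q=least_squares(res,[p0[0],p0[1],170,0],x_scale=[10,10,10,.1],loss="soft_l1")
print("recess",q.x,"\n",np.round(res(q.x).reshape(-1,2),1).tolist())
a=q.x[3];print("handle",W(q.x)[2:].mean(0))
E
```

```text
514 544
medium [ 4.73248247e+02 -3.34830775e+02 -3.52848508e-03] (np.float64(161.8235294117647), np.float64(181.1176470588235))
top [ 4.80628303e+02 -3.34884008e+02  2.39023116e-02] 158.49411764705883
scene [ 4.68698300e+02 -3.33621549e+02 -4.62811857e-02] 178.71372549019608
recess [5.21618024e+02 3.96048224e+01 1.65001115e+02 6.70364526e-03] 
 [[-0.3, -1.4], [-0.9, -0.4], [-0.4, 1.8], [0.4, -1.9], [-0.9, 0.4], [-1.1, -1.4], [0.2, 0.4], [-0.8, 0.3]]
handle [520.05943821 272.09959827 167.00111489]
```

```bash
cat >> fit.py <<'E'
def mask2(im,roi,thr=None):
    c=cv2.GaussianBlur(im["color"].astype(np.float32),(0,0),0.8)
    sat=1-c[:,:,0]/np.maximum(c[:,:,1:].max(2),1)  # red deficiency
    x0,y0,x1,y1=roi; sub=sat[y0:y1,x0:x1]
    lo,hi=np.percentile(sub,10),np.percentile(sub,80)
    o=np.zeros(sat.shape); o[y0:y1,x0:x1]=(sub>0.3)
    return o,lo,hi
def fitblock(ims,rois,dims,p0,ins=0):
    ms=[mask2(i,r)[0] for i,r in zip(ims,rois)]
    def mk(idx): return lambda p:sum(abs(hull_m(ims[k],box(p,dims[0],dims[1],0+(p[3] if len(p)>3 else 0),dims[2],ins))-ms[k]).sum() for k in idx)
    out=[]
    for idx in ([0,1],[0],[1]):
        f=mk(idx); x=np.array(p0,float)
        for sc in(15,5):
            q=minimize(f,x,method="Nelder-Mead",options=dict(initial_simplex=[x+np.array(d)*sc for d in((0,0,0),(1,0,.006),(0,1,-.006),(-.8,-.8,.006))],xatol=.02,fatol=.02)); x=q.x
        out.append((np.round(x,3).tolist(),round(q.fun,1),[int(m.sum()) for m in ms]))
    return out,ms
E
python3 - <<'E'
from fit import *
T=load("top0.png");S=load("scene0.png")
o,ms=fitblock([T,S],[(386,182,414,230),(243,240,286,282)],(130,58,55),(474,-335,0),4)
for l in o:print(l)
v=[]
for im,m,c in((T,ms[0],(380,180,420,232)),(S,ms[1],(240,238,290,284))):
    x=im["color"][:,:,::-1].copy(); x0,y0,x1,y1=c
    k=np.hstack([x[y0:y1,x0:x1],np.repeat(m[y0:y1,x0:x1,None]*255,3,2).astype(np.uint8),np.repeat(hull_m(im,box(o[0][0],130,58,0,55,4))[y0:y1,x0:x1,None]*255,3,2).astype(np.uint8)])
    v.append(cv2.resize(k,(600,260),interpolation=cv2.INTER_NEAREST))
cv2.imwrite("pics/m1.png",np.vstack(v))
E
```

```text
([472.293, -334.337, -0.016], np.float64(366.6), [460, 573])
([474.894, -335.579, 0.021], np.float64(212.4), [460, 573])
([470.262, -333.823, -0.059], np.float64(148.6), [460, 573])
```

View pics/m1.png

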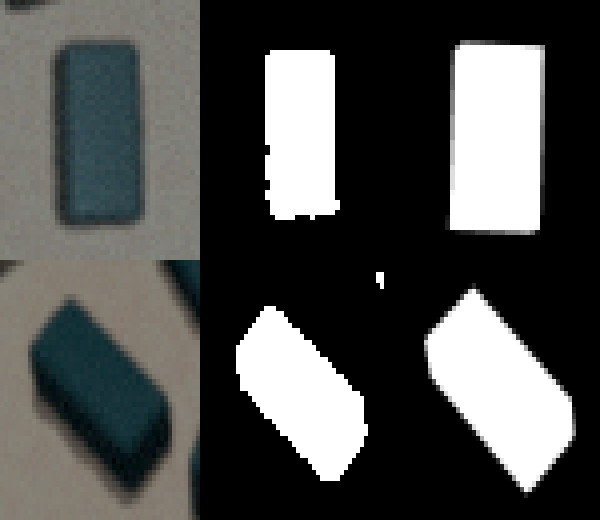

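```bash
cat >> fit.py <<'E'
def mask2(im,roi,fr=0.5):
    c=cv2.GaussianBlur(im["color"][:,:,0].astype(np.float32),(0,0),0.6)
    x0,y0,x1,y1=roi; sub=c[y0:y1,x0:x1]; bg=np.percentile(sub,90); fg=np.percentile(sub,25)
    o=np.zeros(c.shape); o[y0:y1,x0:x1]=np.clip(.5+(fg+fr*(bg-fg)-sub)/(bg-fg)*1.2,0,1); return o,bg,fg
E
cat > m.py <<'E'
from fit import *
T=load("top0.png");S=load("scene0.png")
o,ms=fitblock([T,S],[(386,182,414,230),(243,240,284,283)],(130,58,55),(474,-335,0),4)
for l in o:print(l)
v=[]
for im,m,c in((T,ms[0],(380,180,420,232)),(S,ms[1],(240,238,290,284))):
    x=im["color"][:,:,::-1].copy(); x0,y0,x1,y1=c
    k=np.hstack([x[y0:y1,x0:x1],np.repeat(m[y0:y1,x0:x1,None]*255,3,2).astype(np.uint8),np.repeat(hull_m(im,box(o[0][0],130,58,0,55,4))[y0:y1,x0:x1,None]*255,3,2).astype(np.uint8)])
    v.append(cv2.resize(k,(600,260),interpolation=cv2.INTER_NEAREST))
cv2.imwrite("pics/m2.png",np.vstack(v))
E
python3 m.py
```

```text
([476.049, -335.687, 0.023], np.float64(132.2), [654, 732])
([475.766, -335.126, 0.021], np.float64(33.9), [654, 732])
([478.378, -338.41, 0.026], np.float64(70.4), [654, 732])
```

View pics/m2.png

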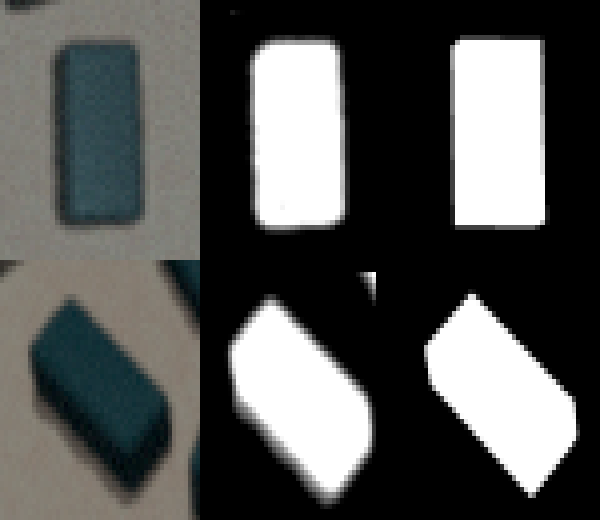

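```bash
python3 - <<'E'
from h import *
T=load("top0.png");S=load("scene0.png")
c=cv2.GaussianBlur(T["color"].astype(np.float32),(0,0),.6)
# bar: per-row darkness centroid
pts=[]
for r in range(169,199):
    v=c[r,216:232,0]; w=np.clip(np.percentile(v,80)-10-v,0,None); w[v>0.6*np.percentile(v,80)]=0
    if w.sum()>20: pts.append((r,(w*np.arange(216,232)).sum()/w.sum(),w.sum()))
pts=np.array(pts);k=np.polyfit(pts[:,0],pts[:,1],1);print(k,np.std(pts[:,1]-np.polyval(k,pts[:,0])))
for z in(160,168,178):
    A=atz(T,(np.polyval(k,169),169),z);B=atz(T,(np.polyval(k,198),198),z);d=A-B;print(z,A.round(1),B.round(1),"yaw",np.arctan2(-d[0]*0-d[1],d[0])*-1)
for col in (222,): print(np.round(c[160:208,222:224,0].mean(1)).astype(int).tolist())
# teal pad side edges: per col
sat=c[:,:,1]-c[:,:,0]
up=[];lo=[]
for x in range(240,266,1):
    v=sat[150:220,x]; i=np.where(v>v.max()*.5)[0]; 
    def sub(i,j): # crossing between i and j
        t=v.max()*.5; return 150+i+(t-v[i])/(v[j]-v[i])*(j-i)
    up.append((x,sub(i[0]-1,i[0])));lo.append((x,sub(i[-1],i[-1]+1)))
for nm,e in(("up",up),("lo",lo)):
    e=np.array(e);k=np.polyfit(e[:,0],e[:,1],1);print(nm,k,np.std(e[:,1]-np.polyval(k,e[:,0])))
    A=atz(T,(240,np.polyval(k,240)),200);B=atz(T,(265,np.polyval(k,265)),200);d=A-B;print(A.round(1),B.round(1),"yaw",np.arctan2(-d[0],d[1]))
E
```

```text
[-4.67303448e-02  2.30538016e+02] 0.12818962832906095
160 [569.5 274.1 160. ] [472.3 273.6 160. ] yaw 0.005918349321825152
168 [568.1 272.6 168. ] [471.4 272.  168. ] yaw 0.005918349321825549
178 [566.3 270.6 178. ] [470.2 270.  178. ] yaw 0.0059183493218251575
[128, 127, 128, 125, 117, 97, 71, 47, 37, 35, 33, 34, 36, 36, 37, 34, 33, 35, 38, 38, 36, 36, 36, 38, 38, 39, 41, 41, 41, 41, 40, 42, 42, 42, 43, 46, 44, 44, 52, 68, 85, 92, 107, 122, 127, 126, 126, 127]
up [2.42778016e-02 1.55562106e+02] 0.11068112212333525
[588.8 210.9 200. ] [588.9 129.5 200. ] yaw 0.0013902655755618763
lo [8.46560172e-03 2.02340779e+02] 0.1463847960189932
[448.6 204.2 200. ] [450.1 123.8 200. ] yaw 0.019039898633760495
```

Emit:
servo_tool:
  increments:
    - {"dx": 3, "dy": -3.4, "az": 0.05, "claw": -0.05}
    - {"dx": 6, "dy": -6.8, "az": 0.1, "claw": -0.05}
    - {"dx": 9, "dy": -10.2, "az": 0.15, "claw": -0.05}
    - {"dx": 12, "dy": -13.6, "az": 0.2, "claw": -0.05}
    - {"dx": 15, "dy": -17, "az": 0.25, "claw": -0.05}
    - {"dx": 18, "dy": -20.4, "az": 0.3, "claw": -0.05}
    - {"dx": 21, "dy": -23.8, "az": 0.347, "claw": -0.05}
    - {"dx": 24, "dy": -27, "az": 0.347, "claw": -0.05}

```text
invalid input at $.increments[0]: expected keys dx, dy, dz, ax, ay, az, claw
```

Emit:
servo_tool:
  increments:
    - {"dx": 3, "dy": -3.4, "dz": 0, "ax": 0, "ay": 0, "az": 0.05, "claw": -0.05}
    - {"dx": 6, "dy": -6.8, "dz": 0, "ax": 0, "ay": 0, "az": 0.1, "claw": -0.05}
    - {"dx": 9, "dy": -10.2, "dz": 0, "ax": 0, "ay": 0, "az": 0.15, "claw": -0.05}
    - {"dx": 12, "dy": -13.6, "dz": 0, "ax": 0, "ay": 0, "az": 0.2, "claw": -0.05}
    - {"dx": 15, "dy": -17, "dz": 0, "ax": 0, "ay": 0, "az": 0.25, "claw": -0.05}
    - {"dx": 18, "dy": -20.4, "dz": 0, "ax": 0, "ay": 0, "az": 0.3, "claw": -0.05}
    - {"dx": 21, "dy": -23.8, "dz": 0, "ax": 0, "ay": 0, "az": 0.347, "claw": -0.05}
    - {"dx": 24, "dy": -27, "dz": 0, "ax": 0, "ay": 0, "az": 0.347, "claw": -0.05}

```text
clock: 0.77
eef_pos: [439.1, 361.2, 231.1]
tool_rot: [-1.571, 0.001, 0.008]
force: [0.2, -0.2, -0.2]
width: 45.0
```

Emit:
servo_tool:
  increments:
    - {"dx": 2.5, "dy": -2.8, "dz": 0, "ax": 0, "ay": 0, "az": 0, "claw": -0.05}
    - {"dx": 4.5, "dy": -5, "dz": 0, "ax": 0, "ay": 0, "az": 0, "claw": -0.05}
    - {"dx": 5.8, "dy": -6.5, "dz": 0, "ax": 0, "ay": 0, "az": 0, "claw": -0.05}
    - {"dx": 6.2, "dy": -7, "dz": 0, "ax": 0, "ay": 0, "az": 0, "claw": -0.05}
    - {"dx": 6.2, "dy": -7, "dz": 0, "ax": 0, "ay": 0, "az": 0, "claw": -0.05}
    - {"dx": 6.2, "dy": -7, "dz": 0, "ax": 0, "ay": 0, "az": 0, "claw": -0.05}

```text
clock: 1.27
eef_pos: [499.2, 294.4, 231.0]
tool_rot: [-1.57, 0.001, 0.007]
force: [-0.1, -0.2, -0.6]
width: 44.8
```

```bash
python3 - <<'E'
from h import *
for n in ("scene","top"):
    im=shot(n,n+"1.png"); p=read_state()["eef_pos"]; print(p,proj(im,p))
    x=im["color"][:,:,::-1]; q=proj(im,p)[0].astype(int); x0,y0=q[0]-50,q[1]-40
    y=cv2.resize(x[y0:y0+80,x0:x0+110],None,fx=6,fy=6,interpolation=cv2.INTER_CUBIC)
    y=((y/255.)**.6*255).astype(np.uint8)
    h=proj(im,[519.5,272.3,167])[0]; cv2.circle(y,tuple(int(v) for v in ((h-[x0,y0])*6)),5,(0,255,0),1); cv2.imwrite("pics/z"+n+"1.png",y)
E
```

```text
[498.80336897 295.18408439 231.13489767] [[379.0970721 138.3876513]]
[498.68734679 295.4544578  231.21698117] [[210.57245187 186.732152  ]]
```

View pics/zscene1.png

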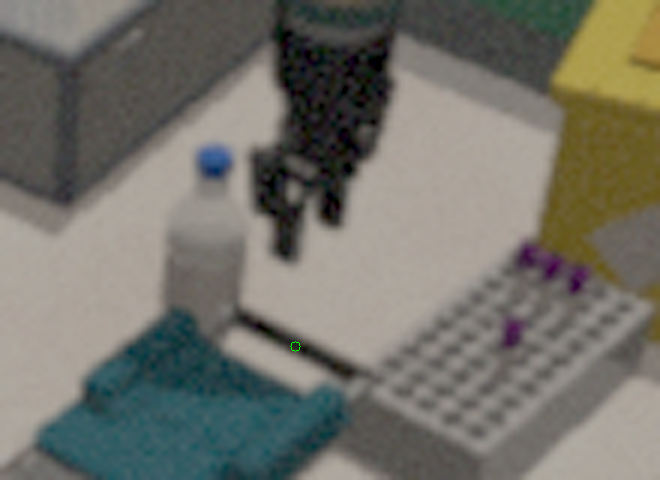

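View pics/ztop1.png

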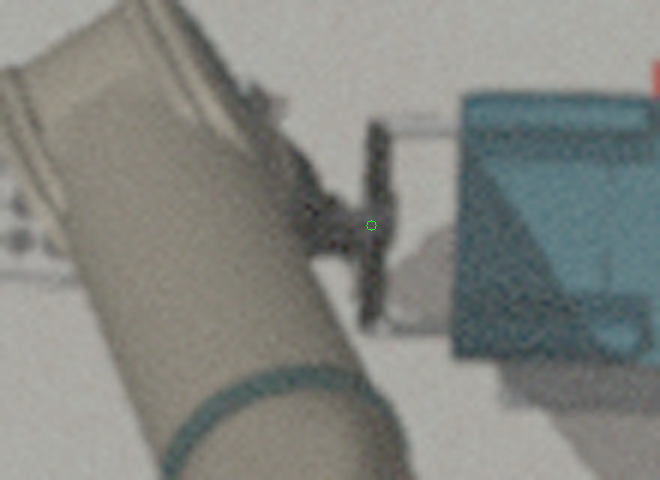

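Emit:
servo_tool:
  increments:
    - {"dx": 1.5, "dy": -1.6, "dz": 0, "ax": 0, "ay": 0, "az": 0, "claw": -0.05}
    - {"dx": 2.1, "dy": -2.3, "dz": 0, "ax": 0, "ay": 0, "az": 0, "claw": -0.05}
    - {"dx": 2.1, "dy": -2.3, "dz": 0, "ax": 0, "ay": 0, "az": 0, "claw": -0.05}
    - {"dx": 2.1, "dy": -2.3, "dz": -1, "ax": 0, "ay": 0, "az": 0, "claw": -0.05}
    - {"dx": 2.1, "dy": -2.3, "dz": -1.5, "ax": 0, "ay": 0, "az": 0, "claw": -0.05}
    - {"dx": 2.1, "dy": -2.3, "dz": -1.5, "ax": 0, "ay": 0, "az": 0, "claw": -0.05}

```text
clock: 1.87
eef_pos: [519.4, 270.8, 214.5]
tool_rot: [-1.572, 0.004, 0.008]
force: [0.3, 0.6, 0.2]
width: 45.0
```

```bash
python3 - <<'E'
from h import *
for n in ("scene",):
    im=shot(n,n+"2.png"); p=read_state()["eef_pos"]; print(p,proj(im,p))
    x=im["color"][:,:,::-1]; q=proj(im,p)[0].astype(int); x0,y0=q[0]-50,q[1]-40
    y=cv2.resize(x[y0:y0+80,x0:x0+110],None,fx=6,fy=6,interpolation=cv2.INTER_CUBIC)
    y=((y/255.)**.6*255).astype(np.uint8)
    for Q,c in(([519.5,272.3,167],(0,255,0)),(p,(0,0,255))):
        h=proj(im,Q)[0]; cv2.circle(y,tuple(int(v) for v in ((h-[x0,y0])*6)),5,c,1)
    cv2.imwrite("pics/z"+n+"2.png",y)
E
```

```text
[519.88017422 270.84702375 215.13072121] [[379.4003474 146.4801113]]
```

View pics/zscene2.png

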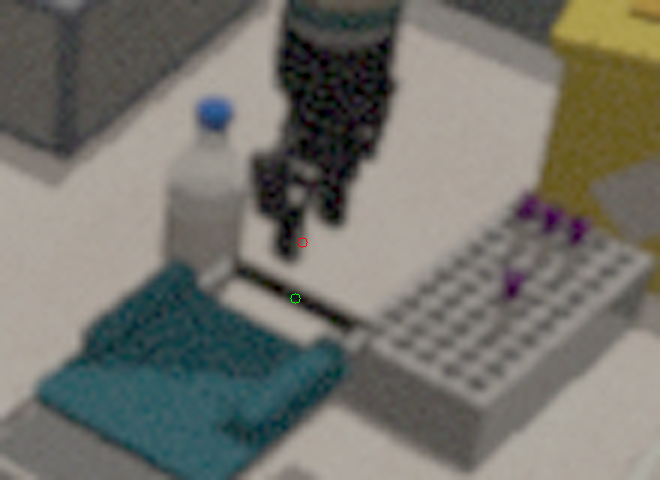

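Emit:
servo_tool:
  increments:
    - {"dx": 0, "dy": 0.15, "dz": -1.5, "ax": 0, "ay": 0, "az": 0, "claw": -0.05}
    - {"dx": 0, "dy": 0.15, "dz": -3, "ax": 0, "ay": 0, "az": 0, "claw": -0.05}
    - {"dx": 0, "dy": 0.15, "dz": -4.5, "ax": 0, "ay": 0, "az": 0, "claw": -0.05}
    - {"dx": 0, "dy": 0.15, "dz": -6, "ax": 0, "ay": 0, "az": 0, "claw": -0.05}
    - {"dx": 0, "dy": 0.15, "dz": -6.6, "ax": 0, "ay": 0, "az": 0, "claw": -0.05}
    - {"dx": 0, "dy": 0.15, "dz": -6.6, "ax": 0, "ay": 0, "az": 0, "claw": -0.05}
    - {"dx": 0, "dy": 0.15, "dz": -6.6, "ax": 0, "ay": 0, "az": 0, "claw": -0.05}

```text
clock: 2.5
eef_pos: [521.3, 272.1, 150.5]
tool_rot: [-1.571, 0.0, 0.007]
force: [-0.1, -0.6, 0.4]
width: 44.8
```

```bash
python3 - <<'E'
from h import *
for n in ("scene",):
    im=shot(n,n+"3.png"); p=read_state()["eef_pos"]; print(p,read_state()["force"])
    x=im["color"][:,:,::-1]; q=proj(im,p)[0].astype(int); x0,y0=q[0]-50,q[1]-40
    y=cv2.resize(x[y0:y0+80,x0:x0+110],None,fx=6,fy=6,interpolation=cv2.INTER_CUBIC)
    y=((y/255.)**.6*255).astype(np.uint8)
    cv2.imwrite("pics/z"+n+"3.png",y)
E
```

```text
[521.6964408  272.23244979 150.99573651] [-0.68464731 -0.86182198 -0.21903247]
```

View pics/zscene3.png

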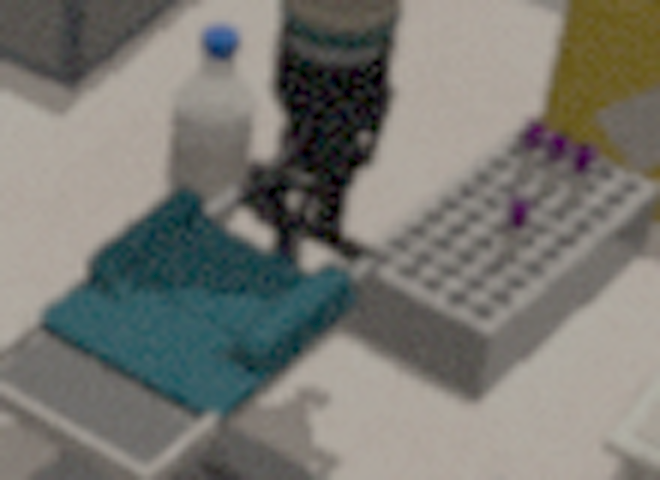

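Fingers straddle the bar. Closing.

Emit:
servo_tool:
  increments:
    - {"dx": 0, "dy": 0, "dz": 0, "ax": 0, "ay": 0, "az": 0, "claw": 0.4}
    - {"dx": 0, "dy": 0, "dz": 0, "ax": 0, "ay": 0, "az": 0, "claw": 0.7}
    - {"dx": 0, "dy": 0, "dz": 0, "ax": 0, "ay": 0, "az": 0, "claw": 1}
    - {"dx": 0, "dy": 0, "dz": 0, "ax": 0, "ay": 0, "az": 0, "claw": 1}
    - {"dx": 0, "dy": 0, "dz": 0, "ax": 0, "ay": 0, "az": 0, "claw": 1}
    - {"dx": 0, "dy": 0, "dz": 0, "ax": 0, "ay": 0, "az": 0, "claw": 1}

```text
clock: 3.05
eef_pos: [521.8, 270.6, 151.3]
tool_rot: [-1.572, -0.001, 0.006]
force: [-0.4, -3.6, 6.1]
width: 13.5
```

```bash
python3 -c "
from h import *
s=read_state();print(s['eef_pos'],s['force'],s['torque'],s['width'])"
```

```text
[521.84754822 270.63441514 151.26792605] [-0.42756633 -3.59296338  6.10522242] [-0.7579613   0.20881715  0.09310824] 13.534776463098252
```

Emit:
servo_tool:
  increments:
    - {"dx": 0, "dy": 0, "dz": 0, "ax": 0, "ay": 0, "az": 0, "claw": 0.3}
    - {"dx": 0, "dy": 0, "dz": 0, "ax": 0, "ay": 0, "az": 0, "claw": 0.3}
    - {"dx": 0, "dy": 0.1, "dz": -0.5, "ax": 0, "ay": 0, "az": 0, "claw": 0.3}
    - {"dx": 0, "dy": 0.1, "dz": -0.5, "ax": 0, "ay": 0, "az": 0, "claw": 0.6}
    - {"dx": 0, "dy": 0.1, "dz": -0.5, "ax": 0, "ay": 0, "az": 0, "claw": 1}
    - {"dx": 0, "dy": 0.1, "dz": -0.5, "ax": 0, "ay": 0, "az": 0, "claw": 1}
    - {"dx": 0, "dy": 0.1, "dz": -0.5, "ax": 0, "ay": 0, "az": 0, "claw": 1}
    - {"dx": 0, "dy": 0.1, "dz": -0.5, "ax": 0, "ay": 0, "az": 0, "claw": 1}

```text
clock: 3.72
eef_pos: [520.9, 270.6, 144.7]
tool_rot: [-1.574, 0.002, 0.005]
force: [-0.4, -4.6, 0.7]
width: 14.3
```

```bash
python3 -c "
from h import *
s=read_state();print(s['eef_pos'],s['force'],s['torque'],s['width'])"
```

```text
[520.87119644 270.58572135 144.67820063] [-0.37164104 -4.64131222  0.69671862] [-1.14024333  0.06216636  0.08679872] 14.285131308052614
```

Emit:
servo_tool:
  increments:
    - {"dx": 0, "dy": 0, "dz": 0.3, "ax": 0, "ay": 0, "az": 0, "claw": 1}
    - {"dx": 0, "dy": 0, "dz": 0.6, "ax": 0, "ay": 0, "az": 0, "claw": 1}
    - {"dx": 0, "dy": 0, "dz": 0.9, "ax": 0, "ay": 0, "az": 0, "claw": 1}
    - {"dx": 0, "dy": 0, "dz": 1.2, "ax": 0, "ay": 0, "az": 0, "claw": 1}
    - {"dx": 0, "dy": 0, "dz": 1.5, "ax": 0, "ay": 0, "az": 0, "claw": 1}
    - {"dx": 0, "dy": 0, "dz": 1.5, "ax": 0, "ay": 0, "az": 0, "claw": 1}

```text
clock: 4.22
eef_pos: [520.8, 270.6, 158.8]
tool_rot: [-1.574, 0.002, 0.005]
force: [2.1, -5.6, -8.0]
width: 14.3
```

```bash
python3 - <<'E'
from h import *
s=read_state();print(s['eef_pos'],s['force'],s['torque'],s['width'])
im=shot("scene","scene4.png")
x=im["color"][:,:,::-1]; p=s["eef_pos"]; q=proj(im,p)[0].astype(int); x0,y0=q[0]-60,q[1]-30
y=cv2.resize(x[y0:y0+90,x0:x0+110],None,fx=6,fy=6,interpolation=cv2.INTER_CUBIC)
cv2.imwrite("pics/z4.png",((y/255.)**.6*255).astype(np.uint8))
E
```

```text
[520.83998328 270.5523868  158.83181485] [ 2.09754547 -5.55364618 -7.96462629] [-1.06182346 -0.37441238  0.1284124 ] 14.332443876931547
```

View pics/z4.png

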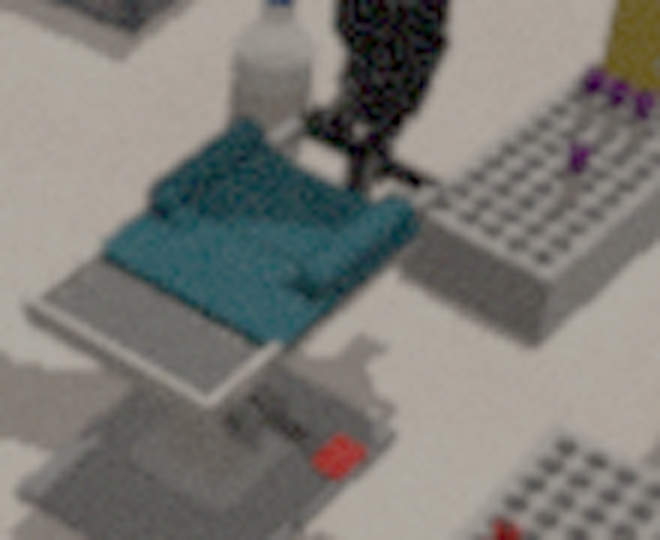

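Emit:
servo_tool:
  increments:
    - {"dx": 0, "dy": 0, "dz": 0.5, "ax": 0, "ay": 0, "az": 0, "claw": 1}
    - {"dx": 0, "dy": 0, "dz": 1.0, "ax": 0, "ay": 0, "az": 0, "claw": 1}
    - {"dx": 0, "dy": 0, "dz": 1.5, "ax": 0, "ay": 0, "az": 0, "claw": 1}
    - {"dx": 0, "dy": 0, "dz": 2.0, "ax": 0, "ay": 0, "az": 0, "claw": 1}
    - {"dx": 0, "dy": 0, "dz": 2.5, "ax": 0, "ay": 0, "az": 0, "claw": 1}
    - {"dx": 0, "dy": 0, "dz": 2.8, "ax": 0, "ay": 0, "az": 0, "claw": 1}
    - {"dx": 0, "dy": 0, "dz": 3.0, "ax": 0, "ay": 0, "az": 0, "claw": 1}
    - {"dx": 0, "dy": 0, "dz": 3.0, "ax": 0, "ay": 0, "az": 0, "claw": 1}

```text
clock: 4.93
eef_pos: [520.8, 270.6, 188.7]
tool_rot: [-1.574, 0.003, 0.005]
force: [1.6, -4.8, -8.5]
width: 14.2
```

Emit:
servo_tool:
  increments:
    - {"dx": 0, "dy": 0, "dz": -0.1, "ax": 0, "ay": 0, "az": 0, "claw": 1}
    - {"dx": 0, "dy": 0, "dz": -0.2, "ax": 0, "ay": 0, "az": 0, "claw": 1}
    - {"dx": 0, "dy": 0, "dz": -0.3, "ax": 0, "ay": 0, "az": 0, "claw": 1}
    - {"dx": 0, "dy": 0, "dz": -0.4, "ax": 0, "ay": 0, "az": 0, "claw": 1}
    - {"dx": 0, "dy": 0, "dz": -0.45, "ax": 0, "ay": 0, "az": 0, "claw": 1}
    - {"dx": 0, "dy": 0, "dz": -0.45, "ax": 0, "ay": 0, "az": 0, "claw": 1}

```text
clock: 5.43
eef_pos: [520.8, 270.6, 184.9]
tool_rot: [-1.574, 0.002, 0.005]
force: [1.0, -5.7, -4.1]
width: 14.5
```

Emit:
servo_tool:
  increments:
    - {"dx": 0, "dy": 0, "dz": -0.05, "ax": 0, "ay": 0, "az": 0, "claw": 1}
    - {"dx": 0, "dy": 0, "dz": -0.1, "ax": 0, "ay": 0, "az": 0, "claw": 1}
    - {"dx": 0, "dy": 0, "dz": -0.1, "ax": 0, "ay": 0, "az": 0, "claw": 1}

```text
clock: 5.68
eef_pos: [520.9, 270.6, 184.7]
tool_rot: [-1.574, 0.002, 0.005]
force: [-1.0, -6.9, 0.5]
width: 14.1
```

Emit:
servo_tool:
  increments:
    - {"dx": 0, "dy": 0, "dz": 0, "ax": 0, "ay": 0, "az": 0, "claw": 0.3}
    - {"dx": 0, "dy": 0, "dz": 0, "ax": 0, "ay": 0, "az": 0, "claw": 0}
    - {"dx": 0, "dy": 0, "dz": 0, "ax": 0, "ay": 0, "az": 0, "claw": 0}
    - {"dx": 0, "dy": 0, "dz": 2, "ax": 0, "ay": 0, "az": 0, "claw": 0}
    - {"dx": 0, "dy": 0, "dz": 5, "ax": 0, "ay": 0, "az": 0, "claw": 0}
    - {"dx": 0, "dy": 0, "dz": 8, "ax": 0, "ay": 0, "az": 0, "claw": 0}
    - {"dx": 0, "dy": 0, "dz": 11, "ax": 0, "ay": 0, "az": 0, "claw": 0}
    - {"dx": 0, "dy": 0, "dz": 11.5, "ax": 0, "ay": 0, "az": 0, "claw": 0}

```text
clock: 6.35
eef_pos: [523.8, 275.3, 305.6]
tool_rot: [-1.565, -0.009, 0.007]
force: [0.1, 0.0, 0.2]
width: 42.8
```

Emit:
servo_tool:
  increments:
    - {"dx": -0.3, "dy": -4, "dz": 0, "ax": 0, "ay": 0, "az": 0, "claw": 0}
    - {"dx": -0.6, "dy": -8, "dz": 0, "ax": 0, "ay": 0, "az": 0, "claw": 0}
    - {"dx": -0.9, "dy": -12, "dz": 0, "ax": 0, "ay": 0, "az": 0, "claw": -0.5}
    - {"dx": -1.2, "dy": -16, "dz": 0, "ax": 0, "ay": 0, "az": 0, "claw": -1}
    - {"dx": -1.5, "dy": -20, "dz": 0, "ax": 0, "ay": 0, "az": 0.015, "claw": -1}
    - {"dx": -1.8, "dy": -24, "dz": 0, "ax": 0, "ay": 0, "az": 0.015, "claw": -1}
    - {"dx": -2.1, "dy": -28, "dz": 0, "ax": 0, "ay": 0, "az": 0.015, "claw": -1}
    - {"dx": -2.4, "dy": -32, "dz": 0, "ax": 0, "ay": 0, "az": 0.015, "claw": -1}

```text
clock: 7.02
eef_pos: [497.4, -48.3, 300.1]
tool_rot: [-1.57, -0.002, 0.022]
force: [0.7, -0.3, -1.2]
width: 85.5
```

```bash
python3 -c "
from h import *
s=read_state();print(s['eef_pos'],s['tool_rot'])"
```

```text
[497.37712421 -48.28377929 300.07742553] [-1.57005056e+00 -1.50958409e-03  2.23207680e-02]
```

Emit:
servo_tool:
  increments:
    - {"dx": -0.3, "dy": -4, "dz": 0, "ax": 0, "ay": 0, "az": 0, "claw": -1}
    - {"dx": -0.6, "dy": -8, "dz": 0, "ax": 0, "ay": 0, "az": 0, "claw": -1}
    - {"dx": -0.9, "dy": -12, "dz": -1, "ax": 0, "ay": 0, "az": 0, "claw": -1}
    - {"dx": -1.2, "dy": -16, "dz": -3, "ax": 0, "ay": 0, "az": 0, "claw": -1}
    - {"dx": -1.5, "dy": -20, "dz": -5, "ax": 0, "ay": 0, "az": 0, "claw": -1}
    - {"dx": -1.8, "dy": -24, "dz": -7, "ax": 0, "ay": 0, "az": 0, "claw": -1}
    - {"dx": -2, "dy": -26, "dz": -9, "ax": 0, "ay": 0, "az": 0, "claw": -1}
    - {"dx": -2, "dy": -26, "dz": -9, "ax": 0, "ay": 0, "az": 0, "claw": -1}

```text
clock: 7.68
eef_pos: [473.5, -313.3, 205.6]
tool_rot: [-1.572, 0.006, 0.013]
force: [-0.8, -0.6, -0.3]
width: 85.3
```

```bash
python3 - <<'E'
from h import *
s=read_state();print(s['eef_pos'],s['tool_rot'])
im=shot("top","top5.png");im2=shot("scene","scene5.png")
s=read_state();print(s['eef_pos'])
y=cv2.resize(im2["color"][130:310,230:430,::-1],None,fx=3.3,fy=3.3,interpolation=cv2.INTER_CUBIC)
cv2.imwrite("pics/z5.png",((y/255.)**.6*255).astype(np.uint8))
y=cv2.resize(im["color"][130:270,190:430,::-1],None,fx=3.3,fy=3.3,interpolation=cv2.INTER_CUBIC)
cv2.imwrite("pics/z5t.png",((y/255.)**.6*255).astype(np.uint8))
E
```

```text
[ 473.48843955 -313.32287741  205.60289658] [-1.57192941  0.00595691  0.01270646]
[ 476.83795764 -307.57402945  208.57522549]
```

View pics/z5.png

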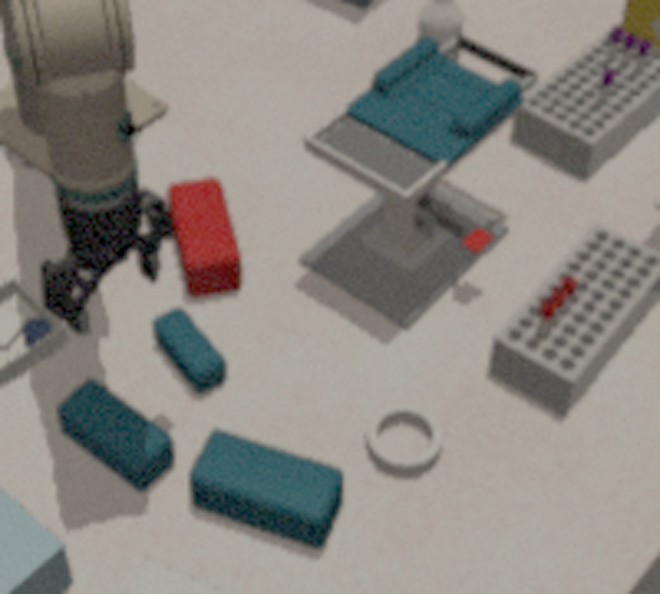

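View pics/z5t.png

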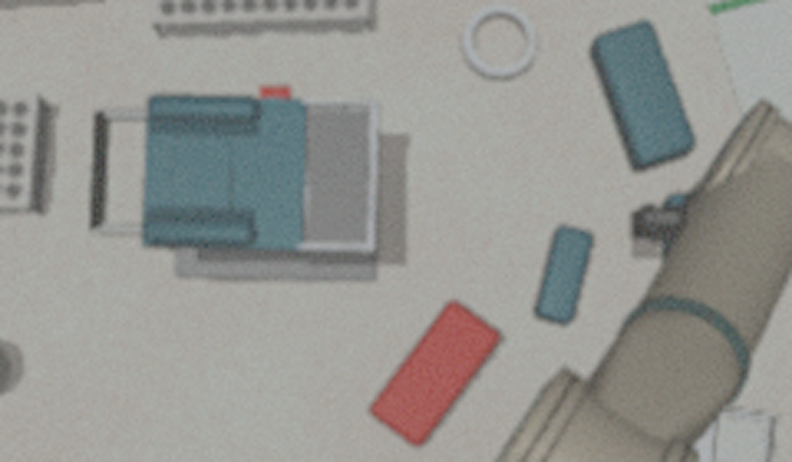

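Emit:
servo_tool:
  increments:
    - {"dx": -0.1, "dy": -1.4, "dz": -1, "ax": 0, "ay": 0, "az": 0, "claw": -1}
    - {"dx": -0.1, "dy": -2.8, "dz": -3, "ax": 0, "ay": 0, "az": 0, "claw": -1}
    - {"dx": -0.1, "dy": -2.8, "dz": -5, "ax": 0, "ay": 0, "az": 0, "claw": -1}
    - {"dx": -0.1, "dy": -2.8, "dz": -7, "ax": 0, "ay": 0, "az": 0, "claw": -1}
    - {"dx": -0.1, "dy": -2.8, "dz": -9, "ax": 0, "ay": 0, "az": 0, "claw": -1}
    - {"dx": -0.1, "dy": -2.8, "dz": -10, "ax": 0, "ay": 0, "az": 0, "claw": -1}
    - {"dx": -0.1, "dy": -2.8, "dz": -10, "ax": 0, "ay": 0, "az": 0, "claw": -1}
    - {"dx": -0.1, "dy": -2.8, "dz": -10, "ax": 0, "ay": 0, "az": 0, "claw": -1}

```text
clock: 8.45
eef_pos: [477.1, -334.8, 110.2]
tool_rot: [-1.571, -0.001, 0.023]
force: [0.2, -0.2, 0.6]
width: 85.4
```

```bash
python3 - <<'E'
from h import *
s=read_state();print(s['eef_pos'],s['tool_rot'])
im2=shot("scene","scene6.png")
y=cv2.resize(im2["color"][190:310,210:350,::-1],None,fx=5,fy=5,interpolation=cv2.INTER_CUBIC)
cv2.imwrite("pics/z6.png",((y/255.)**.6*255).astype(np.uint8))
E
```

```text
[ 477.13955414 -334.82151834  110.17305003] [-1.57078200e+00 -6.00728759e-04  2.25824207e-02]
```

View pics/z6.png

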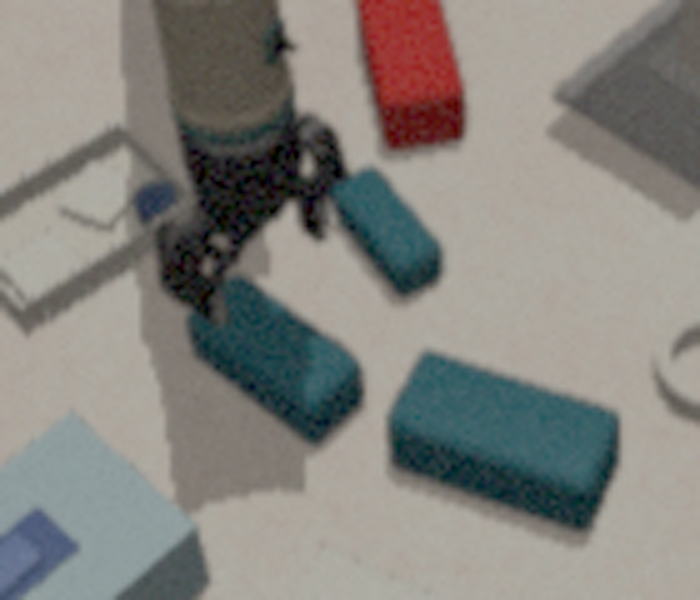

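Emit:
servo_tool:
  increments:
    - {"dx": -0.1, "dy": -0.05, "dz": -2, "ax": 0, "ay": 0, "az": 0, "claw": -1}
    - {"dx": -0.1, "dy": -0.05, "dz": -4, "ax": 0, "ay": 0, "az": 0, "claw": -1}
    - {"dx": -0.1, "dy": -0.05, "dz": -6, "ax": 0, "ay": 0, "az": 0, "claw": -1}
    - {"dx": -0.1, "dy": -0.05, "dz": -7.5, "ax": 0, "ay": 0, "az": 0, "claw": -1}
    - {"dx": -0.1, "dy": -0.05, "dz": -8.7, "ax": 0, "ay": 0, "az": 0, "claw": -1}
    - {"dx": -0.1, "dy": -0.05, "dz": -9.3, "ax": 0, "ay": 0, "az": 0, "claw": -1}
    - {"dx": -0.1, "dy": -0.05, "dz": -9.3, "ax": 0, "ay": 0, "az": 0, "claw": -1}
    - {"dx": -0.1, "dy": -0.05, "dz": -9.3, "ax": 0, "ay": 0, "az": 0, "claw": -0.7}

```text
clock: 9.17
eef_pos: [475.9, -336.1, 17.5]
tool_rot: [-1.571, -0.001, 0.021]
force: [0.6, 0.3, -0.3]
width: 75.4
```

```bash
python3 - <<'E'
from h import *
im2=shot("scene","scene7.png")
y=cv2.resize(im2["color"][190:310,210:350,::-1],None,fx=5,fy=5,interpolation=cv2.INTER_CUBIC)
cv2.imwrite("pics/z7.png",((y/255.)**.6*255).astype(np.uint8))
s=read_state();print(s['eef_pos'],s['tool_rot'])
E
```

```text
[ 476.1000385  -336.27601664   17.81074919] [-1.57184895e+00 -1.45365691e-03  2.11743298e-02]
```

View pics/z7.png

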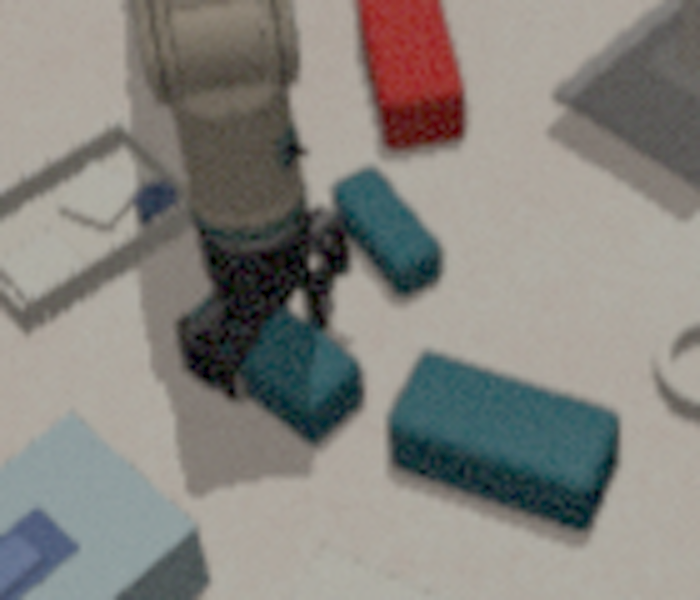

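Straddling the medium bolster, clear of the small one. Closing.

Emit:
servo_tool:
  increments:
    - {"dx": 0, "dy": 0, "dz": 0, "ax": 0, "ay": 0, "az": 0, "claw": -0.5}
    - {"dx": 0, "dy": 0, "dz": 0, "ax": 0, "ay": 0, "az": 0, "claw": -0.4}
    - {"dx": 0, "dy": 0, "dz": 0, "ax": 0, "ay": 0, "az": 0, "claw": -0.3}
    - {"dx": 0, "dy": 0, "dz": 0, "ax": 0, "ay": 0, "az": 0, "claw": 0.2}
    - {"dx": 0, "dy": 0, "dz": 0, "ax": 0, "ay": 0, "az": 0, "claw": 1}
    - {"dx": 0, "dy": 0, "dz": 0, "ax": 0, "ay": 0, "az": 0, "claw": 1}

```text
clock: 9.72
eef_pos: [476.1, -336.7, 18.2]
tool_rot: [-1.573, -0.002, 0.021]
force: [-0.1, -2.0, 5.2]
width: 56.9
```

```bash
python3 - <<'E'
from h import *
s=read_state();print(s['eef_pos'],s['tool_rot'],s['force'],s['width'])
E
```

```text
[ 476.14128041 -336.67063731   18.20337959] [-1.57252361 -0.00188401  0.02124906] [-0.12139152 -1.98776161  5.23627082] 56.92657509686897
```

Emit:
servo_tool:
  increments:
    - {"dx": 0, "dy": 0, "dz": 1, "ax": 0, "ay": 0, "az": 0, "claw": 1}
    - {"dx": 0, "dy": 0, "dz": 3, "ax": 0, "ay": 0, "az": 0, "claw": 1}
    - {"dx": 0, "dy": 0, "dz": 6, "ax": 0, "ay": 0, "az": 0, "claw": 1}
    - {"dx": 0, "dy": 0, "dz": 9.5, "ax": 0, "ay": 0, "az": 0, "claw": 1}
    - {"dx": 0, "dy": 0, "dz": 13, "ax": 0, "ay": 0, "az": 0, "claw": 1}
    - {"dx": 0, "dy": 0, "dz": 16.5, "ax": 0, "ay": 0, "az": 0, "claw": 1}
    - {"dx": 0, "dy": 0, "dz": 20, "ax": 0, "ay": 0, "az": 0, "claw": 1}
    - {"dx": 0, "dy": 0, "dz": 23, "ax": 0, "ay": 0, "az": 0, "claw": 1}

```text
clock: 10.38
eef_pos: [475.1, -335.5, 249.9]
tool_rot: [-1.571, -0.001, 0.021]
force: [0.9, -0.3, -2.3]
width: 57.1
```

Emit:
servo_tool:
  increments:
    - {"dx": 0.3, "dy": 2, "dz": 2, "ax": 0, "ay": 0, "az": 0, "claw": 1}
    - {"dx": 0.5, "dy": 5, "dz": 3, "ax": 0, "ay": 0, "az": 0, "claw": 1}
    - {"dx": 0.8, "dy": 8, "dz": 3, "ax": 0, "ay": 0, "az": 0, "claw": 1}
    - {"dx": 1, "dy": 11, "dz": 3, "ax": 0, "ay": 0, "az": 0, "claw": 1}
    - {"dx": 1.2, "dy": 14, "dz": 3, "ax": 0, "ay": 0, "az": 0, "claw": 1}
    - {"dx": 1.4, "dy": 16, "dz": 3, "ax": 0, "ay": 0, "az": 0, "claw": 1}
    - {"dx": 1.5, "dy": 17, "dz": 3, "ax": 0, "ay": 0, "az": 0, "claw": 1}
    - {"dx": 1.5, "dy": 17, "dz": 3, "ax": 0, "ay": 0, "az": 0, "claw": 1}

```text
clock: 11.05
eef_pos: [490.4, -163.0, 277.2]
tool_rot: [-1.569, -0.0, 0.026]
force: [0.1, 0.6, -2.7]
width: 56.8
```

```bash
python3 - <<'E'
from h import *
im2=shot("scene","scene8.png");im=shot("top","top8.png")
y=cv2.resize(im2["color"][120:290,220:420,::-1],None,fx=3,fy=3,interpolation=cv2.INTER_CUBIC)
cv2.imwrite("pics/z8.png",((y/255.)**.6*255).astype(np.uint8))
y=cv2.resize(im["color"][130:270,210:430,::-1],None,fx=3.5,fy=3.5,interpolation=cv2.INTER_CUBIC)
cv2.imwrite("pics/z8t.png",((y/255.)**.6*255).astype(np.uint8))
s=read_state();print(s['eef_pos'],s['tool_rot'],s['force'],s['torque'],s['width'])
E
```

```text
[ 490.05428841 -167.04754846  277.06220631] [-1.57206579e+00  9.01886870e-05  2.05642842e-02] [ 0.89587442 -0.62931907 -1.82237075] [-0.04117358  0.0203998   0.03491831] 57.20432174253942
```

View pics/z8.png

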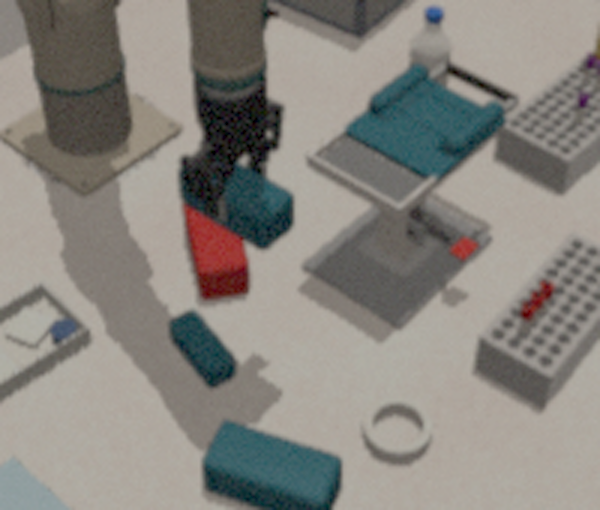

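View pics/z8t.png

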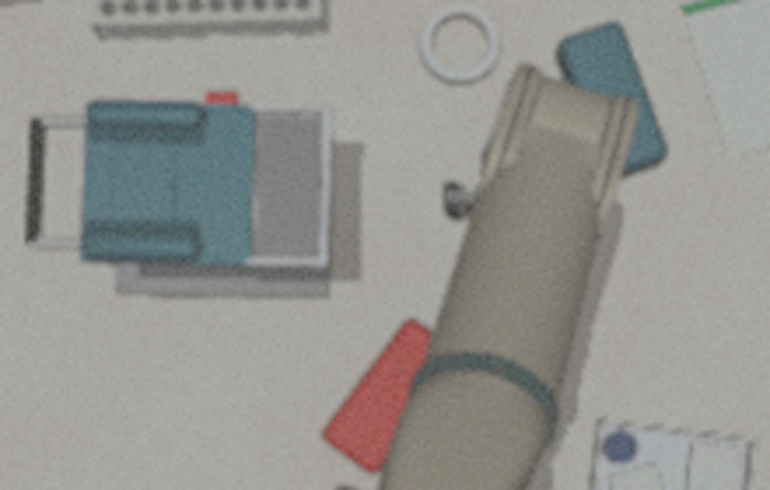

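```bash
python3 - <<'E'
from h import *
def rect(im,z,x0,x1,y0,y1,s=4):
    xs=np.arange(x1,x0,-1/s); ys=np.arange(y1,y0,-1/s)  # rows: x decreasing, cols: y decreasing
    g=np.stack(np.meshgrid(xs,ys,indexing="ij"),-1); P=np.concatenate([g,np.full(g.shape[:2]+(1,),z)],-1).reshape(-1,3)
    uv=proj(im,P).reshape(g.shape).astype(np.float32)
    return cv2.remap(im["color"],uv[...,0],uv[...,1],cv2.INTER_CUBIC)
zr=212
for nm,fs in(("t",["top5.png","top8.png"]),("s",["scene5.png","scene8.png","scene7.png","scene6.png"])):
    r=np.mean([rect(load(f),zr,420,620,-20,130).astype(float) for f in fs],0)
    np.save("pics/rect_"+nm+".npy",r)
    v=np.clip((r/255)**.6*255,0,255).astype(np.uint8)[:,:,::-1].copy()
    for x in range(440,620,20): cv2.line(v,(0,(620-x)*4),(6,(620-x)*4),(0,0,255),1);cv2.putText(v,str(x),(8,(620-x)*4),0,.4,(0,0,255))
    for y in range(0,130,20): cv2.line(v,((130-y)*4,0),((130-y)*4,8),(0,0,255),1);cv2.putText(v,str(y),((130-y)*4,20),0,.4,(0,0,255))
    cv2.imwrite("pics/rect_"+nm+".png",cv2.resize(v,None,fx=.75,fy=.75,interpolation=cv2.INTER_AREA))
E
```

```text
(no output)
```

View pics/rect_t.png

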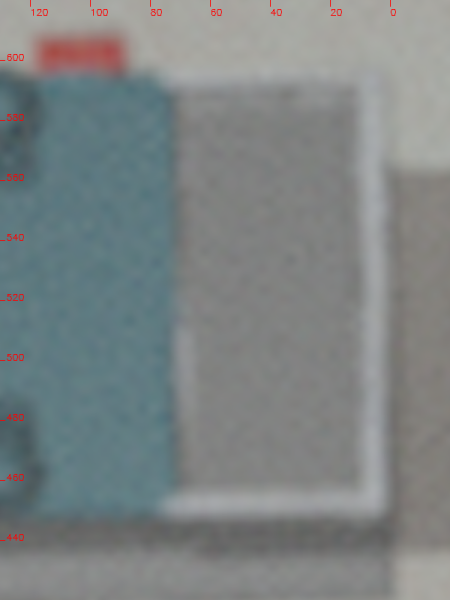

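View pics/rect_s.png

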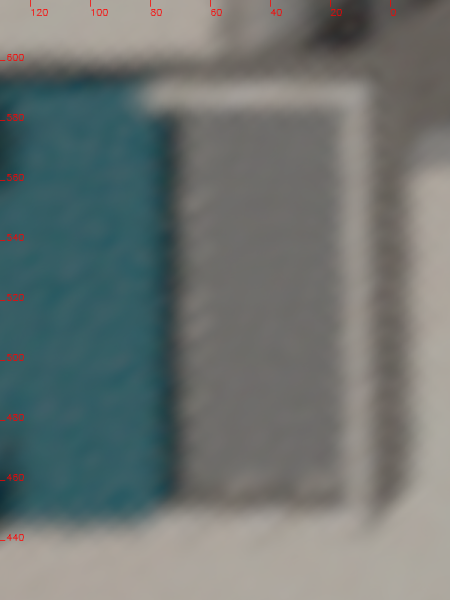

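```bash
cat > edges.py <<'E'
from h import *
def rect(im,z,x0,x1,y0,y1,s=4):
    xs=np.arange(x1,x0,-1/s); ys=np.arange(y1,y0,-1/s)
    g=np.stack(np.meshgrid(xs,ys,indexing="ij"),-1); P=np.concatenate([g,np.full(g.shape[:2]+(1,),z)],-1).reshape(-1,3)
    uv=proj(im,P).reshape(g.shape).astype(np.float32)
    return cv2.remap(im["color"],uv[...,0],uv[...,1],cv2.INTER_CUBIC).astype(float)
fs=["top5.png","top8.png","top0.png"]
for nm,fs,z in(("t",["top5.png","top8.png"],218),("s",["scene5.png","scene8.png","scene7.png","scene6.png"],218),("t0",["top0.png"],178)):
    r=np.mean([rect(load(f),z,420,620,-20,130) for f in fs],0); r=cv2.GaussianBlur(r,(0,0),4)
    g=r[:,:,0]; X=lambda row:620-row/4; Y=lambda c:130-c/4
    def fit(coords,pos,nm2):
        k=np.polyfit(coords,pos,1)
        for _ in range(3):
            e=pos-np.polyval(k,coords); m=abs(e)<max(1,1.5*np.median(abs(e))); k=np.polyfit(coords[m],pos[m],1)
        print(nm,nm2,"slope %.4f"%k[0],"mid %.2f"%np.polyval(k,coords.mean()),"n",m.sum(),"sd %.2f"%np.std((pos-np.polyval(k,coords))[m]))
    gy=np.gradient(g,axis=1); gx=np.gradient(g,axis=0)
    rows=np.arange(200,640)
    # right outer edge: falling, search y in -8..12
    c0,c1=int((130-14)*4),int((130+8)*4)
    fit(X(rows),np.array([Y(c0+np.argmin(gy[q,c0:c1])) for q in rows]),"rim outer y(x)")
    c0,c1=int((130-24)*4),int((130-4)*4)
    fit(X(rows),np.array([Y(c0+np.argmax(gy[q,c0:c1])) for q in rows]),"rim inner y(x)")
    c0,c1=int((130-82)*4),int((130-62)*4)
    fit(X(rows),np.array([Y(c0+np.argmax(gy[q,c0:c1])) for q in rows]),"pad edge y(x)")
    cols=np.arange((130-60)*4,(130-16)*4)
    for lo,hi,sg,n2 in((442,462,-1,"lower outer x(y)"),(445,465,1,"lower inner"),(580,602,1,"upper outer"),(572,596,-1,"upper inner")):
        q0,q1=int((620-hi)*4),int((620-lo)*4)
        fit(Y(cols),np.array([X(q0+np.argmax(sg*gx[q0:q1,c])) for c in cols]),n2)
E
python3 edges.py
```

```text
t rim outer y(x) slope -0.0033 mid 1.74 n 400 sd 0.35
t rim inner y(x) slope 0.0172 mid 9.07 n 379 sd 0.48
t pad edge y(x) slope 0.0085 mid 70.76 n 350 sd 0.70
t lower outer x(y) slope -0.0013 mid 448.09 n 176 sd 0.37
t lower inner slope -0.0160 mid 455.44 n 176 sd 0.23
t upper outer slope 0.0511 mid 599.53 n 117 sd 1.89
t upper inner slope -0.0350 mid 591.49 n 166 sd 0.39
s rim outer y(x) slope 0.0113 mid 1.37 n 440 sd 0.37
s rim inner y(x) slope 0.0087 mid 10.48 n 426 sd 0.38
s pad edge y(x) slope 0.0029 mid 64.53 n 417 sd 0.45
s lower outer x(y) slope 0.0159 mid 461.68 n 139 sd 0.41
s lower inner slope 0.0216 mid 454.18 n 128 sd 0.45
s upper outer slope -0.0226 mid 596.11 n 176 sd 0.39
s upper inner slope -0.0143 mid 588.00 n 176 sd 0.25
t0 rim outer y(x) slope 0.0248 mid 1.87 n 421 sd 0.38
t0 rim inner y(x) slope 0.0136 mid 9.20 n 355 sd 0.47
t0 pad edge y(x) slope 0.0273 mid 70.63 n 334 sd 0.45
t0 lower outer x(y) slope -0.0141 mid 447.14 n 176 sd 0.34
t0 lower inner slope -0.0125 mid 455.12 n 169 sd 0.39
t0 upper outer slope -0.0810 mid 596.77 n 110 sd 1.15
t0 upper inner slope -0.0734 mid 588.10 n 168 sd 1.50
```

Emit:
servo_tool:
  increments:
    - {"dx": 0.4, "dy": 3, "dz": 0, "ax": 0, "ay": 0, "az": 0, "claw": 1}
    - {"dx": 1, "dy": 7, "dz": 0, "ax": 0, "ay": 0, "az": 0, "claw": 1}
    - {"dx": 1.6, "dy": 11, "dz": 0, "ax": 0, "ay": 0, "az": 0, "claw": 1}
    - {"dx": 2.2, "dy": 15, "dz": 0, "ax": 0, "ay": 0, "az": -0.01, "claw": 1}
    - {"dx": 2.8, "dy": 18.5, "dz": 0, "ax": 0, "ay": 0, "az": -0.01, "claw": 1}
    - {"dx": 3.1, "dy": 20.5, "dz": 0, "ax": 0, "ay": 0, "az": -0.01, "claw": 1}
    - {"dx": 3.1, "dy": 20.5, "dz": 0, "ax": 0, "ay": 0, "az": -0.01, "claw": 1}
    - {"dx": 3.1, "dy": 20.5, "dz": 0, "ax": 0, "ay": 0, "az": -0.01, "claw": 1}

```text
clock: 11.82
eef_pos: [521.8, 38.3, 276.6]
tool_rot: [-1.572, 0.0, 0.011]
force: [0.5, -0.9, -2.2]
width: 57.1
```

```bash
cat > look.py <<'E'
import sys
from h import *
n=sys.argv[1]
im=shot("scene","scene%s.png"%n);s=read_state();p=s['eef_pos']
print(s['clock'],p.round(1),s['tool_rot'].round(3),s['force'].round(1),s['torque'].round(2),round(s['width'],1))
y=cv2.resize(im["color"][120:230,290:420,::-1],None,fx=6,fy=5.4,interpolation=cv2.INTER_CUBIC) if 0 else cv2.resize(im["color"][125:215,300:420,::-1],None,fx=6,fy=6,interpolation=cv2.INTER_CUBIC)
y=((y/255.)**.6*255).astype(np.uint8)
cv2.imwrite("pics/z%s.png"%n,y)
E
python3 look.py 9
```

```text
11.8667 [521.6  36.9 276.6] [-1.573  0.     0.009] [ 0.5  0.1 -2.9] [-0.11  0.02  0.03] 56.6
```

View pics/z9.png

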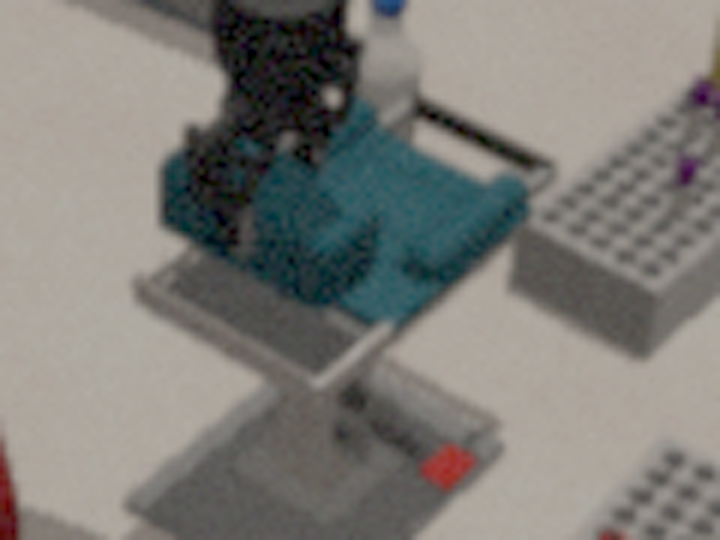

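Emit:
servo_tool:
  increments:
    - {"dx": -0.05, "dy": 0.1, "dz": -1, "ax": 0, "ay": 0, "az": 0, "claw": 1}
    - {"dx": -0.05, "dy": 0.1, "dz": -2, "ax": 0, "ay": 0, "az": 0, "claw": 1}
    - {"dx": -0.05, "dy": 0.1, "dz": -3, "ax": 0, "ay": 0, "az": 0, "claw": 1}
    - {"dx": -0.05, "dy": 0.1, "dz": -3.5, "ax": 0, "ay": 0, "az": 0, "claw": 1}
    - {"dx": -0.05, "dy": 0.1, "dz": -3.5, "ax": 0, "ay": 0, "az": 0, "claw": 1}

```text
clock: 12.28
eef_pos: [519.8, 39.1, 240.2]
tool_rot: [-1.572, 0.003, 0.01]
force: [0.5, 0.1, -2.0]
width: 57.0
```

```bash
python3 look.py 10
```

```text
12.3333 [520.4  39.4 241. ] [-1.571  0.002  0.01 ] [ 0.5  0.3 -2.1] [ 0.03 -0.04 -0.04] 57.3
```

View pics/z10.png

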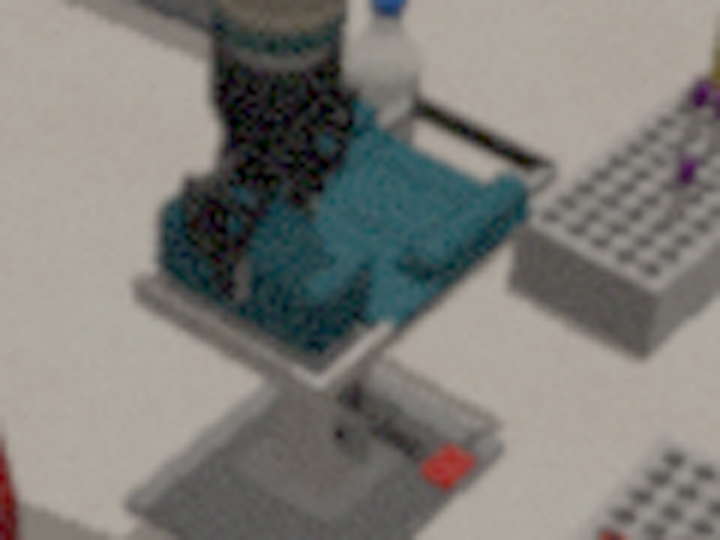

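Emit:
servo_tool:
  increments:
    - {"dx": 0.05, "dy": -0.1, "dz": 0, "ax": 0, "ay": 0, "az": 0, "claw": 1}
    - {"dx": 0.05, "dy": -0.1, "dz": -0.2, "ax": 0, "ay": 0, "az": 0, "claw": 1}
    - {"dx": 0.05, "dy": -0.1, "dz": -0.4, "ax": 0, "ay": 0, "az": 0, "claw": 1}
    - {"dx": 0.05, "dy": -0.1, "dz": -0.5, "ax": 0, "ay": 0, "az": 0, "claw": 1}
    - {"dx": 0.05, "dy": -0.1, "dz": -0.5, "ax": 0, "ay": 0, "az": 0, "claw": 1}

```text
clock: 12.75
eef_pos: [521.2, 39.3, 236.7]
tool_rot: [-1.571, 0.0, 0.011]
force: [-0.4, 0.2, -2.8]
width: 56.8
```

Emit:
servo_tool:
  increments:
    - {"dx": 0, "dy": -0.1, "dz": -0.1, "ax": 0, "ay": 0, "az": 0, "claw": 1}
    - {"dx": 0, "dy": -0.1, "dz": -0.2, "ax": 0, "ay": 0, "az": 0, "claw": 1}
    - {"dx": 0, "dy": -0.1, "dz": -0.3, "ax": 0, "ay": 0, "az": 0, "claw": 1}
    - {"dx": 0, "dy": -0.1, "dz": -0.4, "ax": 0, "ay": 0, "az": 0, "claw": 1}
    - {"dx": 0, "dy": -0.1, "dz": -0.5, "ax": 0, "ay": 0, "az": 0, "claw": 1}

```text
clock: 13.17
eef_pos: [521.4, 38.2, 231.7]
tool_rot: [-1.571, 0.0, 0.011]
force: [0.1, -0.3, -2.6]
width: 56.8
```

No contact yet, so it is entering the recess. Continuing slowly.

Emit:
servo_tool:
  increments:
    - {"dx": 0, "dy": 0, "dz": -0.1, "ax": 0, "ay": 0, "az": 0, "claw": 1}
    - {"dx": 0, "dy": 0, "dz": -0.2, "ax": 0, "ay": 0, "az": 0, "claw": 1}
    - {"dx": 0, "dy": 0, "dz": -0.3, "ax": 0, "ay": 0, "az": 0, "claw": 1}
    - {"dx": 0, "dy": 0, "dz": -0.4, "ax": 0, "ay": 0, "az": 0, "claw": 1}
    - {"dx": 0, "dy": 0, "dz": -0.4, "ax": 0, "ay": 0, "az": 0, "claw": 1}

```text
clock: 13.58
eef_pos: [521.2, 38.2, 227.6]
tool_rot: [-1.571, 0.0, 0.011]
force: [0.3, 0.6, -3.0]
width: 56.7
```

```bash
python3 look.py 11
```

```text
13.6333 [521.3  38.2 227.7] [-1.571  0.     0.011] [-0.9  0.1 -3.2] [-0.01  0.05  0.04] 57.2
```

View pics/z11.png

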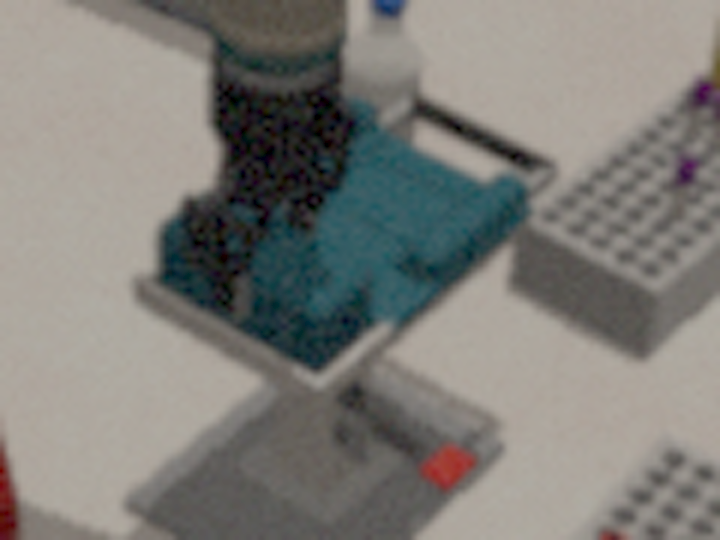

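Emit:
servo_tool:
  increments:
    - {"dx": 0, "dy": 0, "dz": -0.05, "ax": 0, "ay": 0, "az": 0, "claw": 1}
    - {"dx": 0, "dy": 0, "dz": -0.1, "ax": 0, "ay": 0, "az": 0, "claw": 1}
    - {"dx": 0, "dy": 0, "dz": -0.15, "ax": 0, "ay": 0, "az": 0, "claw": 1}
    - {"dx": 0, "dy": 0, "dz": -0.2, "ax": 0, "ay": 0, "az": 0, "claw": 1}
    - {"dx": 0, "dy": 0, "dz": -0.25, "ax": 0, "ay": 0, "az": 0, "claw": 1}
    - {"dx": 0, "dy": 0, "dz": -0.3, "ax": 0, "ay": 0, "az": 0, "claw": 1}

```text
clock: 14.13
eef_pos: [521.4, 38.2, 225.6]
tool_rot: [-1.571, -0.0, 0.011]
force: [-3.4, -0.6, 8.4]
width: 57.0
```

```bash
python3 -c "
from h import *
s=read_state();print(s['eef_pos'],s['force'],s['torque'],s['width'])"
```

```text
[521.36431486  38.23321952 225.62718185] [-3.39225258 -0.63206347  8.41775319] [-0.22086075  0.63084943  0.05050119] 57.024194710353655
```

Emit:
servo_tool:
  increments:
    - {"dx": -0.1, "dy": 0, "dz": 0, "ax": 0, "ay": 0, "az": 0, "claw": 1}
    - {"dx": -0.15, "dy": 0, "dz": 0, "ax": 0, "ay": 0, "az": 0, "claw": 1}
    - {"dx": -0.15, "dy": 0, "dz": 0, "ax": 0, "ay": 0, "az": 0, "claw": 1}

```text
clock: 14.38
eef_pos: [521.4, 38.2, 225.7]
tool_rot: [-1.571, -0.004, 0.011]
force: [2.1, 0.0, 4.8]
width: 56.8
```

```bash
python3 -c "
from h import *
s=read_state();print(s['eef_pos'],s['force'],s['torque'],s['width'])"
```

```text
[521.37679676  38.23014247 225.71743899] [2.08414794 0.03730874 4.83835508] [-0.20880314 -0.29294221 -0.04720092] 56.814218902900116
```

Emit:
servo_tool:
  increments:
    - {"dx": 0.05, "dy": 0, "dz": -0.1, "ax": 0, "ay": 0, "az": 0, "claw": 1}
    - {"dx": 0.1, "dy": 0, "dz": -0.2, "ax": 0, "ay": 0, "az": 0, "claw": 1}
    - {"dx": 0.1, "dy": 0, "dz": -0.2, "ax": 0, "ay": 0, "az": 0, "claw": 1}

```text
clock: 14.63
eef_pos: [521.4, 38.2, 225.3]
tool_rot: [-1.571, -0.002, 0.011]
force: [-5.5, 0.3, 20.4]
width: 57.3
```

```bash
python3 look.py 12
```

```text
14.6833 [521.4  38.2 225.3] [-1.571 -0.002  0.011] [-4.5 -0.5 20.5] [-0.45  0.97 -0.02] 57.0
```

View pics/z12.png

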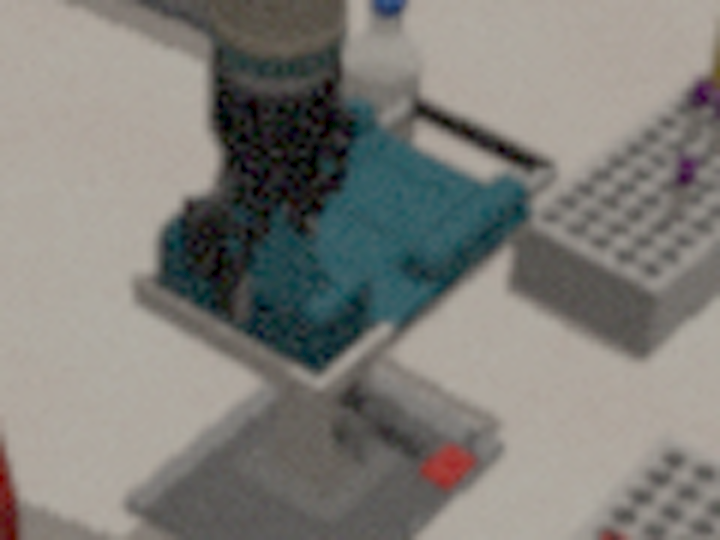

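Emit:
servo_tool:
  increments:
    - {"dx": 0, "dy": 0, "dz": 0.2, "ax": 0, "ay": 0, "az": 0, "claw": 1}
    - {"dx": 0, "dy": 0, "dz": 0.2, "ax": 0, "ay": 0, "az": 0, "claw": -0.3}
    - {"dx": 0, "dy": 0, "dz": 0.2, "ax": 0, "ay": 0, "az": 0, "claw": -0.6}
    - {"dx": 0, "dy": 0, "dz": 0.2, "ax": 0, "ay": 0, "az": 0, "claw": -0.6}
    - {"dx": 0, "dy": 0, "dz": 0.2, "ax": 0, "ay": 0, "az": 0, "claw": -0.6}
    - {"dx": 0, "dy": 0, "dz": 1, "ax": 0, "ay": 0, "az": 0, "claw": -0.6}
    - {"dx": 0, "dy": 0, "dz": 2.5, "ax": 0, "ay": 0, "az": 0, "claw": -0.6}
    - {"dx": 0, "dy": 0, "dz": 4.5, "ax": 0, "ay": 0, "az": 0, "claw": -0.6}

```text
clock: 15.35
eef_pos: [519.7, 38.1, 267.3]
tool_rot: [-1.571, 0.004, 0.011]
force: [-0.1, 0.1, 0.6]
width: 68.6
```

Emit:
servo_tool:
  increments:
    - {"dx": 0, "dy": 0, "dz": 2.5, "ax": 0, "ay": 0, "az": 0, "claw": -0.6}
    - {"dx": 0, "dy": 0, "dz": 5, "ax": 0, "ay": 0, "az": 0, "claw": -0.6}
    - {"dx": 0, "dy": 0, "dz": 8, "ax": 0, "ay": 0, "az": 0, "claw": -0.6}
    - {"dx": 0, "dy": 0, "dz": 10, "ax": 0, "ay": 0, "az": 0, "claw": -0.6}
    - {"dx": -2, "dy": -3, "dz": 11, "ax": 0, "ay": 0, "az": 0, "claw": -0.6}
    - {"dx": -4, "dy": -6, "dz": 11, "ax": 0, "ay": 0, "az": 0, "claw": -0.6}
    - {"dx": -6, "dy": -9, "dz": 11, "ax": 0, "ay": 0, "az": 0, "claw": -0.6}
    - {"dx": -8, "dy": -12, "dz": 11, "ax": 0, "ay": 0, "az": 0, "claw": -0.6}

```text
clock: 16.02
eef_pos: [439.7, -82.8, 378.4]
tool_rot: [-1.571, -0.001, 0.012]
force: [0.5, -1.0, -0.3]
width: 68.4
```

Emit:
servo_tool:
  increments:
    - {"dx": 0, "dy": -4, "dz": 0, "ax": 0, "ay": 0, "az": 0, "claw": -0.6}
    - {"dx": 0, "dy": -8, "dz": 0, "ax": 0, "ay": 0, "az": 0, "claw": -0.6}
    - {"dx": 0, "dy": -12, "dz": 0, "ax": 0, "ay": 0, "az": 0, "claw": -0.6}
    - {"dx": 0, "dy": -16, "dz": 0, "ax": 0, "ay": 0, "az": 0, "claw": -0.6}

```text
clock: 16.35
eef_pos: [440.4, -243.5, 378.5]
tool_rot: [-1.571, -0.001, 0.012]
force: [1.3, -0.1, -1.3]
width: 68.2
```

```bash
python3 look.py 13; python3 - <<'E'
from h import *
im=shot("top","top13.png")
y=cv2.resize(im["color"][130:270,190:430,::-1],None,fx=3.3,fy=3.3,interpolation=cv2.INTER_CUBIC)
cv2.imwrite("pics/z13t.png",((y/255.)**.6*255).astype(np.uint8))
E
```

```text
16.4 [ 438.7 -253.4  378.4] [-1.579e+00 -0.000e+00  1.000e-03] [ 0.5 -9.1  0.6] [-0.52 -0.    0.03] 68.6
```

View pics/z13.png

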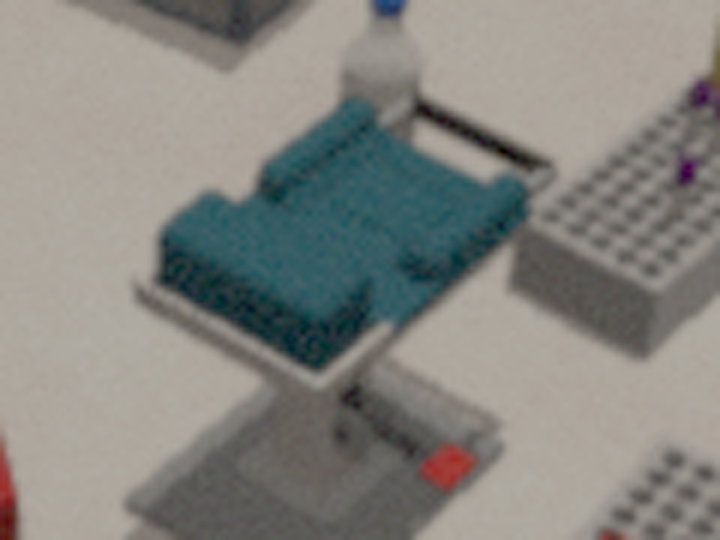

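View pics/z13t.png

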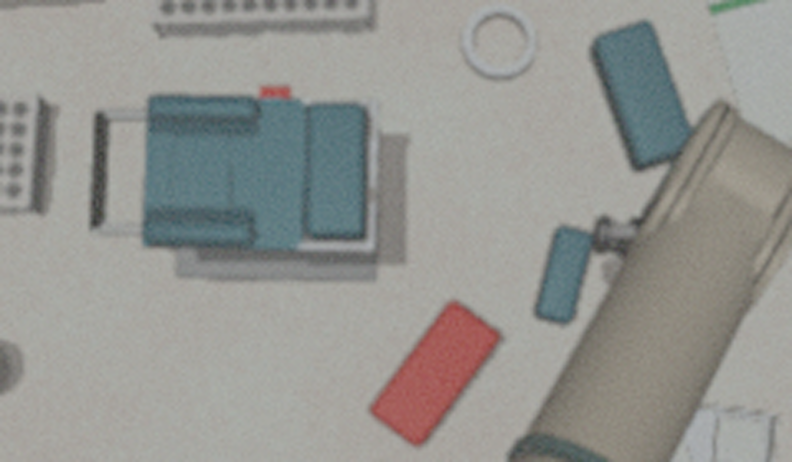

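```bash
python3 - <<'E'
from h import *
from scipy.optimize import least_squares
im=load("scene13.png"); T=load("top13.png")
# rest model aligned to scene: rim outer corners + pad/handle picks (z13 px /6 + (300,125))
P=lambda a:np.array(a)/6+[300,125]
c,s=np.cos(.01),np.sin(.01)
def W(m,o): m=np.atleast_2d(np.array(m,float)); return m@np.array([[c,s,0],[-s,c,0],[0,0,1]])+o
M=[(-74,-37.5,12),(74,-37.5,12),(50,232.5,10),(-50,232.5,10)]
pk=P([(136,280),(318,385),(540,165),(418,100)])
q=least_squares(lambda o:(proj(im,W(M,o))-pk).ravel(),[521,38,206],loss="soft_l1");print("rest origin scene-only",q.x.round(1),np.abs(q.fun).round(1))
v=cv2.resize(im["color"][140:205,315:385,::-1],None,fx=10,fy=9,interpolation=cv2.INTER_CUBIC);v=((v/255.)**.6*255).astype(np.uint8)
def draw(pts,col,o,close=True):
    uv=(proj(im,W(pts,o))-[315,140]+.5)*[10,9]; cv2.polylines(v,[uv.astype(np.int32)],close,col,1)
o=q.x
rim=[(-74,-37.5,12),(74,-37.5,12),(74,187.5,12),(-74,187.5,12)];draw(rim,(255,255,255),o)
draw([(-67.5,-31.5,12),(67.5,-31.5,12),(67.5,31.5,12),(-67.5,31.5,12)],(0,255,255),o)
for dz,col in((0,(0,255,0)),(4,(0,0,255))): draw([(-65,-29,55+dz),(65,-29,55+dz),(65,29,55+dz),(-65,29,55+dz)],col,o)
cv2.imwrite("pics/ov13.png",v)
E
```

```text
rest origin scene-only [511.4  57.8 186.5] [0.1 0.  0.4 0.2 0.2 0.6 0.1 0.3]
```

View pics/ov13.png

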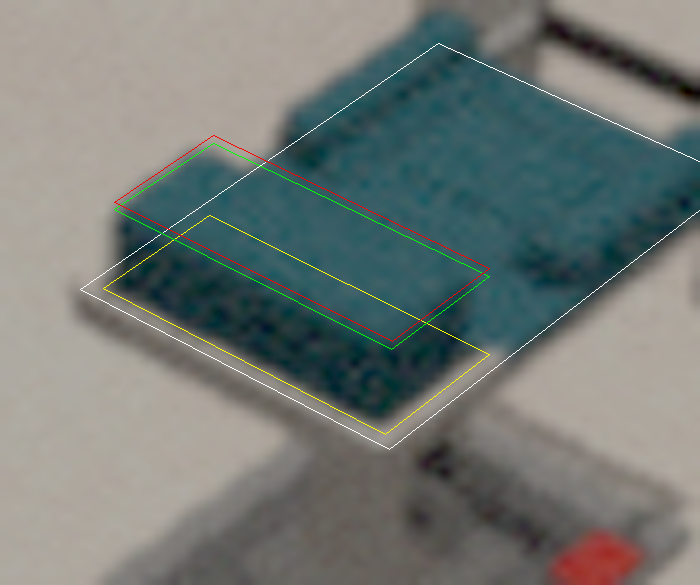

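Emit:
servo_tool:
  increments:
    - {"dx": 0, "dy": 0, "dz": 0, "ax": 0, "ay": 0, "az": 0, "claw": -0.6}
    - {"dx": 0, "dy": 0, "dz": 0, "ax": 0, "ay": 0, "az": 0, "claw": -0.6}
    - {"dx": 0, "dy": 0, "dz": 0, "ax": 0, "ay": 0, "az": 0, "claw": -0.6}
    - {"dx": 0, "dy": 0, "dz": 0, "ax": 0, "ay": 0, "az": 0, "claw": -0.6}

```text
clock: 16.78
eef_pos: [441.2, -240.2, 378.0]
tool_rot: [-1.57, -0.0, 0.014]
force: [1.4, -0.3, 0.9]
width: 68.7
```

```bash
python3 - <<'E'
from h import *
a=load("scene13.png");b=get_image("scene")
r=(slice(140,215),slice(310,420)); print("diff rest",np.abs(a["color"][r].astype(float)-b["color"][r]).mean())
s=read_state();print(s["clock"],s["force"].round(1),abs(s["qd"]).max())
print(finish_job())
E
```

```text
diff rest 2.1067474747474746
16.8333 [-0.3 -0.3  0.6] 0.005972936408046871
the job is handed in; nothing more can be done
None
```

The arm rest is up four clicks and the medium bolster is in its recess. I handed the job in at about 16.8 s of the 53 s.

- **Arm rest:** I gripped the lift handle, raised it 44 mm and lowered it onto its pawl. The tool height with no load on it went from 144.7 to 184.7 mm, which is +40.0 mm, or four notches. The first grip sat a little high on the bar, so I opened and gripped again lower before lifting.
- **Bolster:** I carried the medium bolster over and lowered it slowly until it touched the recess floor. I pressed it with about 20 N; it gave less than 0.5 mm, and I then let go.
- **Last checks:** Both cameras show the bolster centred and level. In the overlay its top is at or slightly below the height expected if it is fully down. The other two bolsters and the other things in view stood where they were. The arm was still, clear of everything and carrying no load.
- **Disagreements:** The two cameras differed by about 3 mm on absolute positions. I worked from relative positions and from where the handle was when gripped. A last fit of the rest from the scene camera alone put its absolute position about 20 mm off, because it judges depth poorly, so I used it only to compare heights. I did not do a separate press on the bolster after releasing it.

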